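# Load the parts washer through its flap and start it

### The job

Gather all the loose valve bodies from the bench into the scoop pan, then push the washer's sprung loading flap open with the pan's lip and tip them all through it, never touching the flap with the gripper or arm. Once all are inside and the flap has sprung shut, start the washer by pressing its three keys one at a time in order from the cable end (small, medium, large), and stand the empty pan back upright on its rubber mat. Leave the caliper, tool holder and tin where they are.

Things in the scene. Friction and masses are not known exactly. Their poses are not given: they have to be found in the camera images.
- valve1: Square-bodied aluminium valve body, one of up to five alike (any may be absent): a 24 x 24 x 30 mm square middle with a round threaded stub 18 mm across at each end, 72 mm long overall, 55 g. Origin at its centre, own x axis along its length; it lies flat with the origin 12 mm above what it lies on.
- valve2: Square-bodied aluminium valve body, one of up to five alike (any may be absent): a 24 x 24 x 30 mm square middle with a round threaded stub 18 mm across at each end, 72 mm long overall, 55 g. Origin at its centre, own x axis along its length; it lies flat with the origin 12 mm above what it lies on.
- valve3: Square-bodied aluminium valve body, one of up to five alike (any may be absent): a 24 x 24 x 30 mm square middle with a round threaded stub 18 mm across at each end, 72 mm long overall, 55 g. Origin at its centre, own x axis along its length; it lies flat with the origin 12 mm above what it lies on.
- valve4: Square-bodied aluminium valve body, one of up to five alike (any may be absent): a 24 x 24 x 30 mm square middle with a round threaded stub 18 mm across at each end, 72 mm long overall, 55 g. Origin at its centre, own x axis along its length; it lies flat with the origin 12 mm above what it lies on.
- valve5: Square-bodied aluminium valve body, one of up to five alike (any may be absent): a 24 x 24 x 30 mm square middle with a round threaded stub 18 mm across at each end, 72 mm long overall, 55 g. Origin at its centre, own x axis along its length; it lies flat with the origin 12 mm above what it lies on.
- pan: Steel scoop pan, open on top, 0.22 kg. Origin under its floor; own x runs from handle to pouring lip, y across, z up. Floor 4 mm thick, flat from x = -95 to +60, then ramping up 9 mm to the lip at x = +100, open there. Side walls 120 mm apart inside (128 outside), 38 high, 30 at the lip. Rear wall from x = -95, leaning backward 30 degrees from upright, 44 along its slope; the handle plate goes on from it.
- pan_grip (a point): Middle of the pan's handle: a flat black plate 12 mm thick, 54 mm wide (along pan y), 50 mm tall along its slope, its top leaning backward 30 degrees from the pan's z axis. In the pan's frame this point is at x = -127, y = 0, z = +60 mm. To be gripped across its thickness, fingers along its slope.
- pan_lip (a point): Middle of the pan's pouring lip (front edge of the ramp), at x = +100, z = +10 mm in the pan's frame.
- mat: Black rubber mat, 290 mm (own x) by 190 mm (own y), 3 mm thick, fixed to the bench; origin under its centre. The pan starts on it, its lip towards the mat's +x, which is towards the washer.
- washer: Benchtop parts washer, fixed: 360 mm deep (own x, pointing from its front at -180 into it), 340 wide (own y), 217 high. Origin under its centre. Front wall 165 high; from its top a deck rises inward at 25 degrees for 123 mm to the flat top with a clear window. The mouth in the deck is 180 wide, centred on y = 0, 18 to 118 mm up the slope. Basin walls 8 mm thick, its floor at z = 32.
- flap_hinge (a point): Middle of the flap's hinge line, at the lower front edge of the mouth (washer frame x = -162, y = 0, z = +170 mm); it does not move. The hinge line runs along the washer's y.
- flap (a joint): Angle of the aluminium loading flap that fills the mouth, rad: 0 shut (in the deck, rising inward at 25 degrees), growing as its inner edge is pushed down into the washer about the hinge, to 1.45. A spring shuts it: about 0.1 N m to start it, 0.2 N m at 1.1 rad. It is 98 mm long from the hinge, 172 mm wide.
- flap_edge (a point): Middle of the flap's free (inner, upper) edge; moves with it.
- station: Grey control box fixed on the bench, 84 mm (own x) by 200 mm (own y) by 52 mm high, three black round keys on its top in a row along y; the cable leaves at its -y end. Origin under its centre.
- key_reset (a joint): Travel of the reset key, m: 0 up, 0.008 fully down (5 N; it springs back). Pressed means more than 0.005. Small key, 20 mm across, next to the cable end.
- key_reset_top (a point): Centre of the top of the reset key, 76 mm above the bench when up; moves down with it. Its collar, 12 mm lower, is 8 mm wider all round.
- key_pump (a joint): Travel of the pump key, as the reset key. Medium key, 29 mm across, in the middle.
- key_pump_top (a point): Centre of the top of the pump key.
- key_start (a joint): Travel of the start key, as the reset key. Large key, 42 mm across, at the end away from the cable.
- key_start_top (a point): Centre of the top of the start key.
- caliper: Caliper lying flat, 210 x 75 x 12 mm; not to be disturbed.
- toolholder: Steel tool holder standing on its nose, 62 mm across, 115 mm tall; not to be disturbed.
- tin: Closed round tin, 72 mm across, 95 mm tall; not to be disturbed.
Mind the look-alikes: they are no part of the job. What is shaped like the valve2 but brown is not meant. Leave any blue look-alike of the valve4 alone.

How it is judged (in metres and radians):
On the way, in this order (a step that is already met when the one before it is completed fails the run):
1. all the valve bodies present lie in the pan (x of valve1 in the frame of pan between -0.13 and 0.105 m and y of valve1 in the frame of pan between -0.062 and 0.062 m and z of valve1 in the frame of pan between 0 and 0.065 m and x of valve2 in the frame of pan between -0.13 and 0.105 m and y of valve2 in the frame of pan between -0.062 and 0.062 m and z of valve2 in the frame of pan between 0 and 0.065 m and x of valve3 in the frame of pan between -0.13 and 0.105 m and y of valve3 in the frame of pan between -0.062 and 0.062 m and z of valve3 in the frame of pan between 0 and 0.065 m and x of valve4 in the frame of pan between -0.13 and 0.105 m and y of valve4 in the frame of pan between -0.062 and 0.062 m and z of valve4 in the frame of pan between 0 and 0.065 m and x of valve5 in the frame of pan between -0.13 and 0.105 m and y of valve5 in the frame of pan between -0.062 and 0.062 m and z of valve5 in the frame of pan between 0 and 0.065 m), for 0.2 s.
2. the pan presses the flap open by more than 0.35 rad (value of joint flap above 0.35 rad and contact force between pan and flap above 0.3 N), for 0.1 s.
3. all the valve bodies present are inside the washer's basin and the flap is shut (x of valve1 in the frame of washer between -0.175 and 0.175 m and y of valve1 in the frame of washer between -0.165 and 0.165 m and z of valve1 in the frame of washer between 0.02 and 0.135 m and x of valve2 in the frame of washer between -0.175 and 0.175 m and y of valve2 in the frame of washer between -0.165 and 0.165 m and z of valve2 in the frame of washer between 0.02 and 0.135 m and x of valve3 in the frame of washer between -0.175 and 0.175 m and y of valve3 in the frame of washer between -0.165 and 0.165 m and z of valve3 in the frame of washer between 0.02 and 0.135 m and x of valve4 in the frame of washer between -0.175 and 0.175 m and y of valve4 in the frame of washer between -0.165 and 0.165 m and z of valve4 in the frame of washer between 0.02 and 0.135 m and x of valve5 in the frame of washer between -0.175 and 0.175 m and y of valve5 in the frame of washer between -0.165 and 0.165 m and z of valve5 in the frame of washer between 0.02 and 0.135 m and value of joint flap below 0.06 rad), for 0.2 s.
4. the small reset key is pressed more than 5 mm, alone (value of joint key_reset above 0.005 m and value of joint each of key_pump, key_start below 0.002 m), for 0.05 s.
5. the medium pump key is pressed more than 5 mm, alone (value of joint key_pump above 0.005 m and value of joint each of key_reset, key_start below 0.002 m), for 0.05 s.
6. the large start key is pressed more than 5 mm, alone (value of joint key_start above 0.005 m and value of joint each of key_reset, key_pump below 0.002 m), for 0.05 s.
At the end, for the whole second after the job is handed in: Every valve body present lies inside the washer's basin, the flap is shut (below 0.06 rad), all keys are up, and the empty pan stands upright and still on the rubber mat, its centre within 65 mm along and 50 mm across of the mat's centre (all of step 3 and value of joint each of key_reset, key_pump, key_start below 0.0015 m and x of pan in the frame of mat between -0.065 and 0.065 m and y of pan in the frame of mat between -0.05 and 0.05 m and z of pan in the frame of mat below 0.01 m and angle between pan's own z axis and vertical below 0.08 rad and linear speed of pan below 0.02 m/s and linear speed of each of valve1, valve2, valve3, valve4, valve5 below 0.03 m/s); the robot touches nothing.
It fails at once if the caliper, tool holder or tin is moved more than 3 cm (distance of any of caliper, toolholder, tin from where it was at the start of the episode above 0.03 m).
It fails at once if the gripper or arm presses on the flap (contact force between any of the fingers, the arm and flap above 1 N).
It fails at once if the start key is pressed while a valve body is outside the washer (value of joint key_start above 0.005 m and (not (x of valve1 in the frame of washer between -0.175 and 0.175 m and y of valve1 in the frame of washer between -0.165 and 0.165 m and z of valve1 in the frame of washer between 0.02 and 0.135 m) or not (x of valve2 in the frame of washer between -0.175 and 0.175 m and y of valve2 in the frame of washer between -0.165 and 0.165 m and z of valve2 in the frame of washer between 0.02 and 0.135 m) or not (x of valve3 in the frame of washer between -0.175 and 0.175 m and y of valve3 in the frame of washer between -0.165 and 0.165 m and z of valve3 in the frame of washer between 0.02 and 0.135 m) or not (x of valve4 in the frame of washer between -0.175 and 0.175 m and y of valve4 in the frame of washer between -0.165 and 0.165 m and z of valve4 in the frame of washer between 0.02 and 0.135 m) or not (x of valve5 in the frame of washer between -0.175 and 0.175 m and y of valve5 in the frame of washer between -0.165 and 0.165 m and z of valve5 in the frame of washer between 0.02 and 0.135 m))).
Of valve1, valve2, valve3, valve4, valve5 only 3 to 5 are there at a start; the rules pass over those that are not, and their reading is None.
At some moment in a run one of valve1, valve2, valve3, valve4, valve5, pan may be knocked a few centimetres aside while the robot is not near it.
It also fails if it takes over 210 s, if anything falls off the work surface, if the arm or the gripper's body presses on something with over 40 N, if the wrist force passes 120 N, or if a joint passes its speed limit or range.

### The arm

A 7-joint arm with a two-finger parallel gripper is mounted at the origin on the work surface. World frame = base frame: x ahead of the robot, y to its left, z up, the work surface at z = 0. Lengths are in mm, angles in rad, forces in N, time in s.
With the tool pointing down it reaches from about 400 to 925 mm from the base axis. Payload 4.1 kg.
Tool frame: the origin (TCP) lies on the front face of the gripper's body, between the roots of the fingers; the fingertips stand 73 mm ahead of it and the grasp point (between the pads) lies 54 mm ahead of it; z points along the fingers, y is the line along which they close (so a half turn about z gives the same grasp; the last joint's range is limited). The gripper opens to 85 mm and grips with 20 to 120 N. Pads are 22 mm wide; open, the fingers measure 114 mm over their backs; the gripper's body (76 mm by 85 mm) begins 54 mm behind the grasp point. The pads swing forward as they close: fully open they stand 13 mm farther back than shut.
Start: joints at [-1.378, 0.398, 0.045, 1.537, -0.019, 1.207, -0.051], TCP at [186.965, 622.557, 303.947] pointing down, gripper open.
Joint ranges: [-2.82, 2.82], [-0.49, 2.23], [-1.37, 1.46], [0, 2.46], [-1.36, 4.5], [0.23, 2], [-2.94, 2.94]. Speed limits (rad/s): [2.57, 2.57, 3.14, 3.14, 3.14, 3.14, 3.14].

### API

Orientations are given as a unit quaternion [w, x, y, z].
In Python, from bench import robot, optics gives the robot as it stands.
- The arm moves only by the tool jog_arm, never from a script. Its argument "steps" is a list that holds one entry, the list of rows, each a list of 6 numbers: the shift along the world's x, y, z in units of 30 mm (1.0 is 30 mm), then the turn, a rotation vector about the world's x, y, z in rad. A call has 1 to 5 rows; each row shifts and turns the commanded pose from where the row before left it; what a row does not reach is not made up. A row lasts 1/8 s, in which the tool goes at most 62.5 mm and 10.7 degrees, less where a joint would pass 70% of its speed; a pose out of reach is approached as far as the arm can. A call is refused whole if a number of a shift passes 1 or a number of a turn 0.188, either way. A call with a gripper value outside its range is refused whole. "jaw" is the gripper's target within -1 to 1 (fully open at 1, half-way at 0, shut at -1), set as the call begins (left out, the last holds). The fingers move at their own pace and stop on an object; "force" is the grip in N (left out, the last holds). Time passes only in rows, so rows that do not move let the fingers close. It gives the time, the measured TCP pose, the force, the opening and the grip force at its end, in the units of the state.
- robot.sense(): the state, without advancing time (a new reading comes with each control period).
- optics.get_image(name): name is "side" or "top"; returns a dict with "color" (400x640x3 uint8, blue, green, red), "camera_matrix" (3x3 intrinsics, pixels), "k1" (the pictures are not rectified: a ray, as slopes to the right and down, at radius r is drawn at 1 + k1 r^2 times it, then the intrinsics apply), "xyz" and "rotation" of the camera in the world. Camera axes: x right, y down, z forward; pixel columns grow to the right and rows downward; lengths in mm; the calibration is good to about 2 mm. A picture is of the moment at which its call begins. There is no depth.
- robot.close_job(): hands the job in; it is judged then, once.
Trained networks look in the newest picture that a camera, given by its name, has taken for a name from the list of things; names that differ only in an ending like _2 or _b are one class to them, and where a whole thing is asked for, a point or a joint stands for the part that bears it (a point fixed in the world has none). Each returns a list of dicts, best first, with "conf" (0 to 1); they miss things now and then, are a little off and sometimes report something else, mostly with a low value. They report only what shows in the picture. A call takes as long as a camera call. They do not tell look-alikes from the thing itself.
- optics.cut_out(label, camera): "pixels" (400x640 bool, what is visible of it) and "box" ([left, top, right, bottom] in pixels, round what is visible of it).
The state is a dict: "time": time; "joint_pos": joint angles; "qd": joint speeds; "effort": joint torques, N m; "eef_pos": TCP position; "ee_rot": TCP orientation; "ft_force": force on the tool from outside, world axes, zero at the start; "moment": the same for the moment, N m; "opening": opening from 0.0 (shut) to 1.0 (fully open); "gripper_force": force on a finger pad.
Only numpy, scipy, OpenCV 4.12 (cv2) and the standard library are available. Lean on these libraries where they do the work, as an engineer would, in place of code of your own. Each camera call takes 0.05 s, during which the arm holds its last target. There are 200 camera calls.

## Working session

There is one attempt and no reset: what is moved stays moved. The work goes in short steps, Python scripts to look and compute and a tool call to move; the robot and the scene stay as the last step left them, time stands still between calls to the robot, and variables do not carry over. Pictures are saved under pics/ and viewed, at most 14 in all, crops included, and the job is handed in when it is done.

Besides the shell and the picture viewer there is one more tool, called after "Call:" by a JSON object that holds its "name" and its "arguments". jog_arm: Moves the arm, as the interface text tells. Its arguments: {"type":"object","properties":{"steps":{"type":"array"},"jaw":{"type":"number"},"force":{"type":"number"}},"required":["steps"]}

```bash
mkdir -p pics; ls
cat > h.py <<'E'
import numpy as np, cv2
from bench import robot, optics
from scipy.spatial.transform import Rotation as R
def cam(n):
    return optics.get_image(n)
def ray(im,u,v):
    K=np.array(im["camera_matrix"]);k=im["k1"]
    xd=(u-K[0,2])/K[0,0];yd=(v-K[1,2])/K[1,1]
    x,y=xd,yd
    for _ in range(20):
        f=1+k*(x*x+y*y);x,y=xd/f,yd/f
    return np.array(im["xyz"]),np.array(im["rotation"])@np.array([x,y,1.])
def at(im,u,v,z):
    c,d=ray(im,u,v);return c+d*(z-c[2])/d[2]
def proj(im,p):
    K=np.array(im["camera_matrix"]);q=np.array(im["rotation"]).T@(np.array(p)-np.array(im["xyz"]))
    x,y=q[0]/q[2],q[1]/q[2];f=1+im["k1"]*(x*x+y*y)
    return np.array([K[0,0]*x*f+K[0,2],K[1,1]*y*f+K[1,2]])
E
python3 - <<'E'
from h import *
for n in("top","side"):
    im=cam(n);cv2.imwrite(f"pics/{n}0.png",im["color"]);print(n,im["xyz"],np.round(im["rotation"],3).tolist(),im["camera_matrix"],im["k1"])
    if n=="top": T=im
for n in("top","side"):
  for l in("valve1","pan","mat","washer","station","caliper","toolholder","tin"):
    for r in optics.cut_out(l,n):
        p=np.array(r["pixels"]);y,x=np.nonzero(p);(c,s,a)=cv2.minAreaRect(np.stack([x,y],1).astype(np.float32))
        print(n,l,round(r["conf"],2),np.round(r["box"]),np.round(c),np.round(s),round(a),np.round(np.median(im["color"][p],0)) if n=="side" else np.median(T["color"][p],0), np.round(at(T,*c,12)) if n=="top" else "")
s=robot.sense();print(s)
E
```

```text
pics
top [ 254.4732145    61.57236711 1414.15034423] [0.082, -0.691, 0.713, -0.087] [[494.46213591   0.         318.26127719]
 [  0.         494.46213591 201.11506191]
 [  0.           0.           1.        ]] -0.1129220287889761
side [ 476.97675199 -962.66709164  805.66171385] [-0.47, 0.882, -0.034, 0.013] [[430.35486859   0.         313.17608184]
 [  0.         430.35486859 196.21708649]
 [  0.           0.           1.        ]] -0.045923603579364695Traceback (most recent call last):
  File "<stdin>", line 9, in <module>
  File "h.py", line 14, in at
    c,d=ray(im,u,v);return c+d*(z-c[2])/d[2]
        ~~~^^^^^^^^
  File "h.py", line 12, in ray
    return np.array(im["xyz"]),np.array(im["rotation"])@np.array([x,y,1.])
                               ~~~~~~~~~~~~~~~~~~~~~~~~^~~~~~~~~~~~~~~~~~~
ValueError: matmul: Input operand 1 has a mismatch in its core dimension 0, with gufunc signature (n?,k),(k,m?)->(n?,m?) (size 3 is different from 4)
```

```bash
python3 - <<'E'
s=open('h.py').read()
s=s.replace('np.array(im["rotation"])','RM(im)').replace('def ray',"def RM(im):\n    q=im['rotation'];return R.from_quat([q[1],q[2],q[3],q[0]]).as_matrix()\ndef ray",1)
open('h.py','w').write(s)
E
python3 - <<'E'
from h import *
I={}
for n in("top","side"):
    im=I[n]=cam(n);cv2.imwrite(f"pics/{n}0.png",im["color"])
for n in("top","side"):
  for l in("valve1","pan","mat","washer","station","caliper","toolholder","tin"):
    for r in optics.cut_out(l,n):
        p=np.array(r["pixels"]);y,x=np.nonzero(p);(c,s,a)=cv2.minAreaRect(np.stack([x,y],1).astype(np.float32))
        print(n,l,round(r["conf"],2),np.round(r["box"]),np.round(c),np.round(s),round(a),np.median(I[n]["color"][p],0), np.round(at(I[n],*c,12)))
s=robot.sense();print(s)
E
```

```text
top valve1 0.75 [412. 242. 429. 257.] [421. 248.] [ 8. 23.] 45 [136. 147. 157.] [ 451. -242.   12.]
top valve1 0.72 [408. 178. 424. 202.] [416. 190.] [24.  9.] 72 [128.5 140.  150. ] [ 623. -242.   12.]
top valve1 0.7 [452. 196. 473. 213.] [464. 205.] [ 8. 22.] 56 [127. 138. 148.] [ 573. -381.   12.]
top valve1 0.62 [456. 226. 469. 247.] [462. 236.] [23. 11.] 90 [26. 52. 87.] [ 482. -365.   12.]
top valve1 0.52 [433. 150. 443. 178.] [439. 162.] [24. 10.] 90 [108.  61.  44.] [ 707. -319.   12.]
top pan 0.77 [288. 225. 379. 277.] [334. 248.] [46. 88.] 83 [132. 134. 147.] [459.   7.  12.]
top mat 0.76 [280. 209. 386. 289.] [330. 249.] [ 65. 101.] 80 [29. 34. 42.] [454.  17.  12.]
top washer 0.97 [ 36. 158. 246. 302.] [140. 229.] [140. 207.] 90 [124. 127. 130.] [529. 572.  12.]
top station 0.68 [296. 159. 380. 191.] [339. 175.] [88. 31.] 1 [109. 113. 121.] [674. -16.  12.]
top caliper 0.61 [390. 281. 462. 306.] [426. 289.] [25. 72.] 82 [ 99. 112. 131.] [ 333. -247.   12.]
top caliper 0.58 [288. 218. 381. 275.] [334. 248.] [47. 89.] 83 [128.  130.5 143. ] [459.   8.  12.]
top toolholder 0
[... 1882 characters left out ...]
-1.37801955,  0.3983883 ,  0.04506764,  1.53659776, -0.0186948 ,
        1.20688198, -0.05070356]), 'qd': array([-1.65133532e-03,  1.16092152e-05,  3.45953523e-04,  1.51159707e-03,
        1.79588048e-04, -1.64653676e-04, -1.09358642e-03]), 'effort': array([-4.63860633e-04, -4.75033414e+01,  1.36256140e+00, -2.54521430e+01,
        1.13506921e-02,  1.07548723e-03, -4.42131579e-06]), 'eef_pos': array([186.93711595, 622.57020605, 303.95461627]), 'ee_rot': array([1.03539871e-05, 1.45321147e-01, 9.89384535e-01, 7.22771012e-05]), 'ft_force': array([ 0.15182049, -0.35369923, -0.50713244]), 'moment': array([-0.01909682, -0.00244004,  0.05024852]), 'gripper_force': 0.0, 'opening': 1.001414143233951}
```

View pics/top0.png

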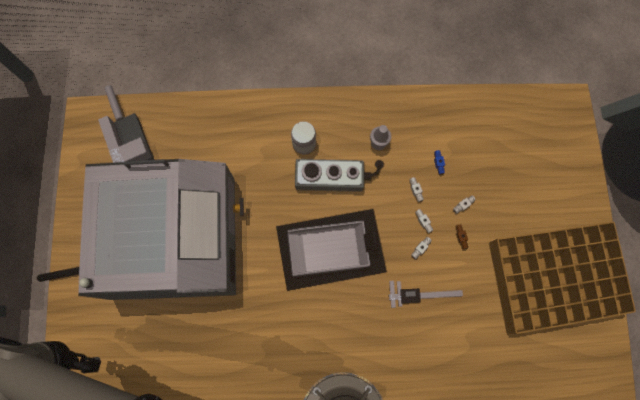

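View pics/side0.png

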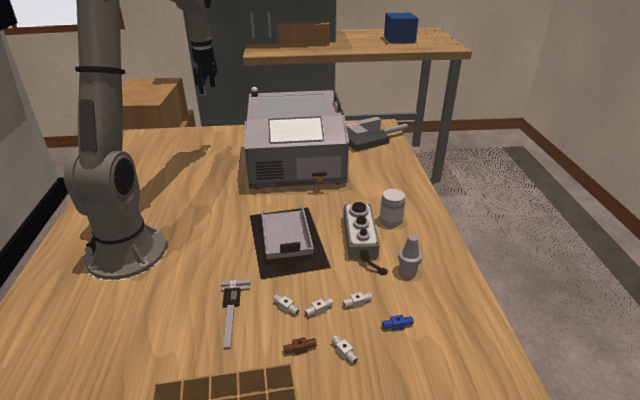

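The top view shows four white valve bodies, at (417,190), (425,220), (464,205) and (421,248). The brown one at (462,236) and the blue one at (440,162) are look-alikes and stay. The pan sits on the mat at (330,248) with its handle to the right (-y). The washer is on the left with its front facing the pan, and the station is at (330,175) with its cable to the right. Next I fit the poses by silhouette and crop the valves to confirm them.

```bash
cat >> h.py <<'E'
from scipy.optimize import minimize
import itertools
def box(x0,x1,y0,y1,z0,z1): return [list(p) for p in itertools.product((x0,x1),(y0,y1),(z0,z1))]
M={"pan":box(-95,60,-64,64,0,38)+box(60,100,-64,64,9,39)+[[-127+a*10.4*1-.5*b,y,60+a*6+.866*b] for a in(-.5,.5) for b in(-25,25) for y in(-27,27)]+[[-117,y,38] for y in(-64,64)],
"mat":box(-145,145,-95,95,0,3),
"washer":box(-180,180,-170,170,0,165)+box(-68.5,180,-170,170,165,217),
"station":box(-42,42,-100,100,0,52),
"valve1":box(-15,15,-12,12,-12,12)+box(-36,36,-9,9,-9,9)}
def masks(l,n,mc=.4):
    out=[]
    for r in optics.cut_out(l,n):
        if r["conf"]<mc: continue
        out.append(np.array(r["pixels"]))
    return out
def hullmask(pts):
    m=np.zeros((800,1280),np.uint8);cv2.fillConvexPoly(m,cv2.convexHull((np.array(pts)*2+.5).round().astype(np.int32)),1);return m>0
def fit(l,obs,p0,z):
    """obs: list of (im,mask); p0=[x,y,yaw]"""
    tg=[]
    for im,m in obs:
        y,x=np.nonzero(m);q=np.stack([x,y],1)
        tg.append((im,hullmask(np.concatenate([q-.5,q+.5,q+[-.5,.5],q+[.5,-.5]]))))
    V=np.array(M[l],float)
    def cost(p):
        r=R.from_euler('z',p[2]/100).as_matrix();W=V@r.T+[p[0],p[1],z];c=0
        for im,t in tg:
            h=hullmask([proj(im,w) for w in W]);c+=1-(h&t).sum()/max(1,(h|t).sum())
        return c/len(tg)
    S=np.array([p0]+[[p0[0]+a,p0[1]+b,p0[2]*1+0] for a,b in((12,0),(0,12))]+[p0],float);S[:,2]=p0[2]*100;S[3,2]+=20
    o=minimize(cost,S[0],method="Nelder-Mead",options=dict(initial_simplex=S,xatol=.2,fatol=1e-4))
    return o.x[0],o.x[1],o.x[2]/100,o.fun
E
python3 - <<'E'
from h import *
I={n:cam(n) for n in("top","side")}
H=np.pi/2
for l,p0,z in(("washer",[530,560,H],0),("mat",[470,15,H],0),("pan",[470,15,H],3),("station",[675,0,H-H],0)):
    obs=[]
    for n in I:
        m=masks(l,n)
        if m: obs.append((I[n],m[0]))
    best=None
    for d in((0,) ):
        f=fit(l,obs,p0,z)
        print(l,np.round(f,3)); 
        for o in obs: print("   ",np.round(fit(l,[o],p0,z),3))
ms=masks("valve1","top");ss=masks("valve1","side")
for m in ms:
    c=np.median(I["top"]["color"][m],0)
    if c.min()<110: continue
    y,x=np.nonzero(m);w=at(I["top"],x.mean(),y.mean(),12);(_,_,vt)=np.linalg.svd(np.stack([x-x.mean(),y-y.mean()],1));d=at(I["top"],x.mean()+8*vt[0,0],y.mean()+8*vt[0,1],12)-w
    obs=[(I["top"],m)]
    for s in ss:
        yy,xx=np.nonzero(s)
        if np.linalg.norm(at(I["side"],xx.mean(),yy.mean(),12)-w)<25: obs.append((I["side"],s))
    print("valve",np.round(w),len(obs),np.round(fit("valve1",obs,[w[0],w[1],np.arctan2(d[1],d[0])],12),3),np.arctan2(d[1],d[0]))
c=I["top"]["color"][140:310,280:480];cv2.imwrite("pics/crop1.png",cv2.resize(c,None,fx=3.5,fy=3.5,interpolation=cv2.INTER_CUBIC))
E
```

```text
washer [5.03591e+02 4.78910e+02 1.59200e+00 1.01000e-01]
    [4.99727e+02 4.74205e+02 1.59200e+00 1.50000e-01]
    [5.07427e+02 4.77721e+02 1.57900e+00 3.90000e-02]
mat [4.61211e+02 1.18900e+01 1.72600e+00 5.40000e-02]
    [4.5718e+02 1.6124e+01 1.7250e+00 2.9000e-02]
    [4.64236e+02 9.75400e+00 1.72600e+00 2.90000e-02]
pan [4.58436e+02 3.11370e+01 1.65300e+00 1.14000e-01]
    [4.54628e+02 3.40710e+01 1.65700e+00 4.30000e-02]
    [4.62439e+02 2.65970e+01 1.67300e+00 1.10000e-01]
station [ 6.76358e+02  4.17700e+00 -5.60000e-02  1.97000e-01]
    [ 6.70575e+02  9.54200e+00 -4.20000e-02  1.49000e-01]
    [ 6.78432e+02  9.47000e-01 -4.80000e-02  1.60000e-01]
valve [ 624. -242.   12.] 2 [ 6.28295e+02 -2.41477e+02 -2.87400e+00  1.82000e-01] -2.81616301742768
valve [ 574. -382.   12.] 2 [ 5.7630e+02 -3.8441e+02  2.1030e+00  2.0500e-01] 2.1266522594628663
valve [ 454. -245.   12.] 2 [ 4.55412e+02 -2.44766e+02  2.38100e+00  1.75000e-01] 2.386212662523542
valve [ 530. -257.   12.] 2 [ 5.30659e+02 -2.57810e+02 -2.64300e+00  1.70000e-01] -2.6140327990026027
```

View pics/crop1.png

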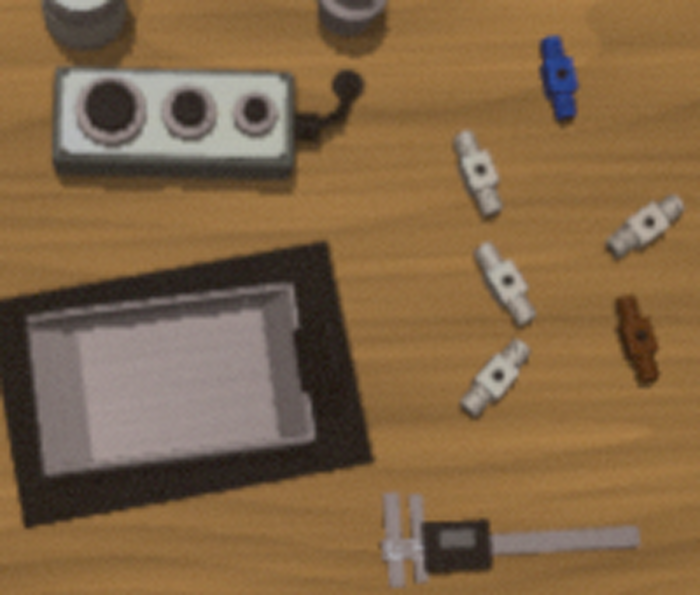

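Crop check: the three white bodies at crop (478,175), (507,283) and (497,378), and a fourth at (648,222), are plain aluminium, so these are the valves. Blue (560,78) and brown (637,338) are the look-alikes. The small reset key is beside the cable. Starting the approach.

Call:
{"name": "jog_arm", "arguments": {"steps": [[[0.5,-0.95,0,0,0,-0.086],[0.5,-0.95,0,0,0,-0.086],[0.5,-0.95,0,0,0,-0.086],[0.5,-0.95,0,0,0,-0.086],[0.5,-0.95,0,0,0,-0.086]]], "jaw": 0.2, "force": 40}}

```text
time: 2.28
eef_pos: [262.4, 479.1, 304.1]
ee_rot: [0.0, 0.354, 0.935, 0.0]
ft_force: [0.1, -0.0, -1.0]
opening: 0.601
gripper_force: 0.0
```

Call:
{"name": "jog_arm", "arguments": {"steps": [[[0.5,-0.95,0,0,0,-0.086],[0.5,-0.95,0,0,0,-0.086],[0.5,-0.95,0,0,0,-0.086],[0.5,-0.95,0,0,0,-0.086],[0.5,-0.95,0,0,0,-0.086]]]}}

```text
time: 2.9
eef_pos: [337.9, 335.7, 304.0]
ee_rot: [0.0, 0.547, 0.837, 0.0]
ft_force: [0.8, -0.8, -0.2]
opening: 0.6
gripper_force: 0.0
```

```bash
cat > s.py <<'E'
from h import *
s=robot.sense();q=s["ee_rot"];m=R.from_quat([q[1],q[2],q[3],q[0]]).as_matrix()
print("t",round(s["time"],2),"j",np.round(s["joint_pos"],2),"p",np.round(s["eef_pos"],1),"z",np.round(m[:,2],3),"y",np.round(m[:,1],3),"yaw",round(np.arctan2(m[1,1],m[0,1]),3),"F",np.round(s["ft_force"],1),"op",round(s["opening"],3),s["gripper_force"])
E
python3 s.py
```

```text
t 2.9 j [-1.16  0.09  0.31  1.94 -0.03  1.12 -0.43] p [337.9 335.7 304. ] z [ 0.  0. -1.] y [0.916 0.402 0.   ] yaw 0.413 F [ 0.8 -0.8 -0.2] op 0.6 0.0
```

Call:
{"name": "jog_arm", "arguments": {"steps": [[[0.48,-0.96,0,0,0,-0.086],[0.48,-0.96,0,0,0,-0.086],[0.48,-0.96,0,0,0,-0.086],[0.48,-0.96,0,0,0,-0.086],[0.48,-0.96,0,0,0,-0.086]]]}}

```text
time: 3.52
eef_pos: [409.9, 191.6, 304.0]
ee_rot: [0.0, 0.713, 0.701, 0.0]
ft_force: [0.2, 0.3, -0.6]
opening: 0.601
gripper_force: 0.0
```

Call:
{"name": "jog_arm", "arguments": {"steps": [[[0.48,-0.96,0,0,0,-0.086],[0.48,-0.96,0,0,0,-0.086],[0.48,-0.96,0,0,0,-0.086],[0.48,-0.96,0,0,0,-0.086],[0.48,-0.96,0,0,0,-0.086]]]}}

```text
time: 4.15
eef_pos: [481.7, 47.5, 304.0]
ee_rot: [0.0, 0.846, 0.533, 0.0]
ft_force: [-0.1, 0.2, -0.5]
opening: 0.601
gripper_force: 0.0
```

Call:
{"name": "jog_arm", "arguments": {"steps": [[[0.48,-0.96,-0.4,0,0,-0.086],[0.48,-0.96,-0.4,0,0,-0.086],[0.48,-0.96,-0.4,0,0,-0.086],[0.48,-0.96,-0.4,0,0,-0.086],[0.48,-0.96,-0.4,0,0,-0.086]]]}}

```text
time: 4.78
eef_pos: [553.5, -96.5, 243.5]
ee_rot: [0.0, 0.94, 0.34, -0.0]
ft_force: [-0.2, -1.7, 0.2]
opening: 0.604
gripper_force: 0.0
```

Call:
{"name": "jog_arm", "arguments": {"steps": [[[0.48,-0.96,-0.8,0,0,-0.086],[0.48,-0.96,-0.8,0,0,-0.086],[0.48,-0.96,-0.8,0,0,-0.086],[0.48,-0.96,-0.8,0,0,-0.086],[0.48,-0.96,-0.8,0,0,-0.086]]]}}

```text
time: 5.4
eef_pos: [625.3, -240.6, 122.8]
ee_rot: [0.0, 0.991, 0.132, -0.0]
ft_force: [1.5, 0.5, 0.7]
opening: 0.602
gripper_force: 0.0
```

```bash
python3 s.py
python3 - <<'E'
from h import *
I={n:cam(n) for n in("top","side")}
cv2.imwrite("pics/a.png",np.hstack([cv2.resize(I[n]["color"][r[0]:r[1],r[2]:r[3]],(400,400)) for n,r in(("top",(140,280,360,500)),("side",(220,380,260,420)))]))
for n in I:
  for r in optics.cut_out("valve1",n):
    p=np.array(r["pixels"]);y,x=np.nonzero(p);print(n,round(r["conf"],2),np.round(at(I[n],x.mean(),y.mean(),12)[:2]),np.median(I[n]["color"][p],0))
E
```

```text
t 5.4 j [-0.19  0.74  0.73  1.66 -0.57  0.97 -0.56] p [ 625.3 -240.6  122.8] z [-0.    -0.001 -1.   ] y [ 0.262 -0.965  0.001] yaw -1.306 F [1.5 0.5 0.7] op 0.602 0.0
top 0.72 [ 576. -383.] [134.5 146.  158. ]
top 0.57 [ 479. -364.] [26. 53. 89.]
top 0.49 [ 452. -244.] [ 83.  91. 101.]
side 0.86 [ 711. -320.] [115.  64.  51.]
side 0.85 [ 457. -243.] [103. 110. 120.]
side 0.83 [ 483. -365.] [37. 60. 96.]
side 0.71 [ 623. -246.] [ 91.  98. 107.]
side 0.3 [467. -52.] [33. 37. 44.]
```

View pics/a.png

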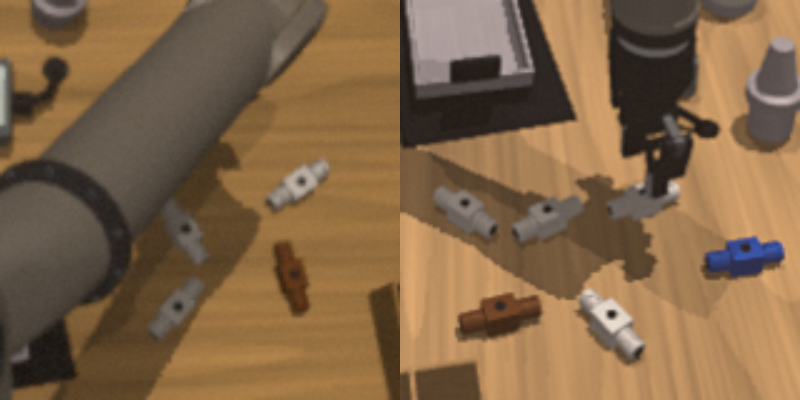

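The side crop (right half) shows the gripper straddling the valve at crop (650,200), well lined up. Descending and gripping.

Call:
{"name": "jog_arm", "arguments": {"steps": [[[0,0,-0.5,0,0,0],[0,0,-0.5,0,0,0],[0,0,-0.45,0,0,0],[0,0,0,0,0,0]]]}}

```text
time: 6.1
eef_pos: [624.1, -237.5, 78.8]
ee_rot: [-0.001, 0.991, 0.135, -0.001]
ft_force: [-0.2, -0.5, -0.5]
opening: 0.603
gripper_force: 0.0
```

Call:
{"name": "jog_arm", "arguments": {"steps": [[[0,0,0,0,0,0],[0,0,0,0,0,0],[0,0,0,0,0,0],[0,0,0,0,0,0],[0,0,0,0,0,0]]], "jaw": -1}}

```text
time: 6.72
eef_pos: [625.4, -238.7, 81.2]
ee_rot: [0.0, 0.991, 0.135, 0.001]
ft_force: [-0.6, -0.2, 5.2]
opening: 0.269
gripper_force: 41.0
```

Call:
{"name": "jog_arm", "arguments": {"steps": [[[0,0,0.8,0,0,0],[0,0,0.8,0,0,0],[0,0,0.8,0,0,0],[0,0,0.8,0,0,0],[0,0,0.8,0,0,0]]]}}

```text
time: 7.35
eef_pos: [625.0, -238.6, 203.0]
ee_rot: [0.0, 0.991, 0.134, 0.001]
ft_force: [0.6, -0.5, -0.4]
opening: 0.272
gripper_force: 40.4
```

Call:
{"name": "jog_arm", "arguments": {"steps": [[[-0.48,0.99,0,0,0,0.139],[-0.48,0.99,0,0,0,0.139],[-0.48,0.99,0,0,0,0.139],[-0.48,0.99,0,0,0,0.139],[-0.48,0.99,0,0,0,0.139]]]}}

```text
time: 7.98
eef_pos: [552.6, -89.4, 202.1]
ee_rot: [0.0, 0.885, 0.466, 0.001]
ft_force: [0.8, 0.1, -0.6]
opening: 0.267
gripper_force: 40.4
```

Call:
{"name": "jog_arm", "arguments": {"steps": [[[-0.48,0.99,0,0,0,0.139],[-0.48,0.99,0,0,0,0.139],[-0.48,0.99,0,0,0,0.139],[-0.48,0.99,0,0,0,0.139],[-0.48,0.98,0,0,0,0.139]]]}}

```text
time: 8.6
eef_pos: [480.8, 58.7, 201.9]
ee_rot: [0.001, 0.674, 0.739, 0.001]
ft_force: [-0.6, -0.2, -0.7]
opening: 0.27
gripper_force: 40.4
```

Call:
{"name": "jog_arm", "arguments": {"steps": [[[0,0,-0.9,0,0,0],[0,0,-0.9,0,0,0],[0,0,-0.9,0,0,0],[0,0,-0.85,0,0,0],[0,0,0,0,0,0]]]}}

```text
time: 9.22
eef_pos: [480.2, 57.7, 93.7]
ee_rot: [-0.0, 0.675, 0.738, -0.001]
ft_force: [0.6, -0.2, 0.5]
opening: 0.266
gripper_force: 40.4
```

```bash
python3 s.py
python3 - <<'E'
from h import *
I={n:cam(n) for n in("top","side")}
cv2.imwrite("pics/b.png",np.hstack([cv2.resize(I[n]["color"][r[0]:r[1],r[2]:r[3]],(400,400)) for n,r in(("top",(190,310,270,390)),("side",(180,300,230,350)))]))
E
```

```text
t 9.22 j [-0.57  0.42  0.44  2.12 -0.29  0.65  0.15] p [480.2  57.7  93.7] z [-0.002 -0.001 -1.   ] y [ 0.996  0.088 -0.002] yaw 0.088 F [ 0.6 -0.2  0.5] op 0.266 40.38873910903931
```

View pics/b.png

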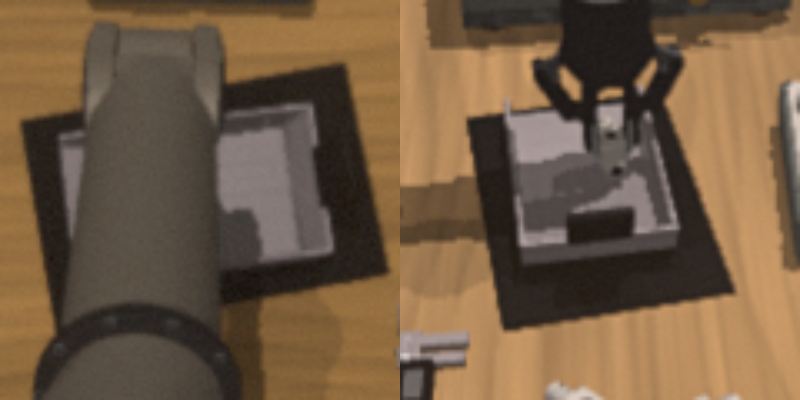

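Side view: the valve hangs over the right half of the pan, inside the walls. Releasing it, then on to the second valve.

Call:
{"name": "jog_arm", "arguments": {"steps": [[[0,0,0,0,0,0],[0,0,0,0,0,0],[0,0,0.5,0,0,0],[0,0,1,0,0,0],[0,0,1,0,0,0]]], "jaw": -0.25}}

```text
time: 9.95
eef_pos: [481.1, 58.1, 170.8]
ee_rot: [0.0, 0.675, 0.738, 0.0]
ft_force: [1.2, -0.9, 0.2]
opening: 0.374
gripper_force: 0.0
```

Call:
{"name": "jog_arm", "arguments": {"steps": [[[0.15,-0.95,0.6,0,0,-0.1],[0.15,-0.95,0.4,0,0,-0.1],[0.15,-0.95,0,0,0,-0.1],[0.15,-0.95,0,0,0,-0.1],[0.15,-0.95,0,0,0,-0.1]]], "jaw": 0.2}}

```text
time: 10.58
eef_pos: [503.3, -85.7, 198.9]
ee_rot: [-0.0, 0.838, 0.546, -0.0]
ft_force: [0.4, 0.0, 0.0]
opening: 0.6
gripper_force: 0.0
```

Call:
{"name": "jog_arm", "arguments": {"steps": [[[0.15,-0.95,0,0,0,-0.11],[0.15,-0.95,0,0,0,-0.11],[0.15,-0.95,0,0,0,-0.11],[0.15,-0.95,0,0,0,-0.11],[0.17,-0.95,0,0,0,-0.11]]]}}

```text
time: 11.2
eef_pos: [526.2, -228.1, 198.6]
ee_rot: [-0.0, 0.955, 0.298, -0.0]
ft_force: [-0.0, 0.4, -0.3]
opening: 0.599
gripper_force: 0.0
```

Call:
{"name": "jog_arm", "arguments": {"steps": [[[0.2,-1,-0.8,0,0,-0.11],[0,0,-0.8,0,0,0],[0,0,-0.8,0,0,0],[0,0,0,0,0,0]]]}}

```text
time: 11.7
eef_pos: [531.0, -256.5, 125.0]
ee_rot: [-0.001, 0.969, 0.247, -0.002]
ft_force: [0.0, 0.1, 1.5]
opening: 0.599
gripper_force: 0.0
```

```bash
python3 s.py
python3 - <<'E'
from h import *
I={n:cam(n) for n in("top","side")}
for n in I:
  for r in optics.cut_out("valve1",n):
    p=np.array(r["pixels"]);y,x=np.nonzero(p);print(n,round(r["conf"],2),np.round(at(I[n],x.mean(),y.mean(),12)[:2]),np.median(I[n]["color"][p],0))
E
```

```text
t 11.7 j [-0.17  0.61  0.73  1.86 -0.52  0.88 -0.25] p [ 531.  -256.5  125. ] z [-0.005  0.001 -1.   ] y [ 0.478 -0.878 -0.003] yaw -1.072 F [0.  0.1 1.5] op 0.599 0.0
top 0.61 [ 482. -364.] [24. 51. 88.]
top 0.44 [ 707. -319.] [114.  63.  45.]
side 0.91 [ 484. -366.] [34. 56. 89.]
side 0.81 [ 531. -260.] [ 90.  97. 106.]
side 0.79 [ 711. -320.] [122.  66.  53.]
side 0.6 [ 580. -382.] [138. 151. 167.]
side 0.51 [ 457. -244.] [ 89.  96. 104.]
```

Call:
{"name": "jog_arm", "arguments": {"steps": [[[0,0,-0.5,0,0,0],[0,0,-0.5,0,0,0],[0,0,-0.4,0,0,0],[0,0,0,0,0,0]]]}}

```text
time: 12.4
eef_pos: [531.7, -256.3, 83.4]
ee_rot: [-0.001, 0.969, 0.247, -0.001]
ft_force: [-0.1, -0.1, 0.2]
opening: 0.598
gripper_force: 0.0
```

Call:
{"name": "jog_arm", "arguments": {"steps": [[[0,0,0,0,0,0],[0,0,0,0,0,0],[0,0,0,0,0,0],[0,0,0,0,0,0]]], "jaw": -1}}

```text
time: 12.9
eef_pos: [532.9, -257.1, 85.5]
ee_rot: [0.0, 0.969, 0.247, 0.0]
ft_force: [-0.8, -0.7, 2.7]
opening: 0.263
gripper_force: 41.5
```

Call:
{"name": "jog_arm", "arguments": {"steps": [[[0,0,0.8,0,0,0],[0,0,0.8,0,0,0],[0,0,0.8,0,0,0],[0,0,0.8,0,0,0],[0,0,0.8,0,0,0]]]}}

```text
time: 13.52
eef_pos: [532.2, -256.4, 205.4]
ee_rot: [-0.0, 0.969, 0.247, -0.0]
ft_force: [0.7, -0.2, -1.1]
opening: 0.268
gripper_force: 41.1
```

Call:
{"name": "jog_arm", "arguments": {"steps": [[[-0.3,0.95,0,0,0,0.105],[-0.3,0.95,0,0,0,0.105],[-0.3,0.95,0,0,0,0.105],[-0.3,0.95,0,0,0,0.105],[-0.3,0.95,0,0,0,0.105]]]}}

```text
time: 14.15
eef_pos: [486.8, -113.2, 204.7]
ee_rot: [-0.0, 0.871, 0.492, -0.0]
ft_force: [-0.3, -0.0, 0.4]
opening: 0.264
gripper_force: 41.1
```

Call:
{"name": "jog_arm", "arguments": {"steps": [[[-0.3,0.95,0,0,0,0.105],[-0.3,0.95,0,0,0,0.105],[-0.3,0.95,0,0,0,0.105],[-0.3,0.95,0,0,0,0.105],[-0.3,0.95,0,0,0,0.105]]]}}

```text
time: 14.78
eef_pos: [441.8, 29.1, 204.8]
ee_rot: [-0.0, 0.713, 0.701, -0.0]
ft_force: [0.2, 1.0, 0.1]
opening: 0.267
gripper_force: 41.1
```

Call:
{"name": "jog_arm", "arguments": {"steps": [[[-0.3,0.85,0,0,0,0.105],[0,0,0,0,0,0]]]}}

```text
time: 15.02
eef_pos: [432.7, 55.8, 204.8]
ee_rot: [-0.0, 0.675, 0.738, 0.0]
ft_force: [0.8, 0.0, -1.2]
opening: 0.265
gripper_force: 41.1
```

Call:
{"name": "jog_arm", "arguments": {"steps": [[[0,0,-0.9,0,0,0],[0,0,-0.9,0,0,0],[0,0,-0.9,0,0,0],[0,0,-0.85,0,0,0],[0,0,0,0,0,0]]]}}

```text
time: 15.65
eef_pos: [432.4, 52.6, 97.2]
ee_rot: [-0.001, 0.677, 0.736, -0.002]
ft_force: [0.5, -0.4, -0.5]
opening: 0.265
gripper_force: 41.1
```

Call:
{"name": "jog_arm", "arguments": {"steps": [[[0,0,0,0,0,0],[0,0,0,0,0,0],[0,0,0.5,0,0,0],[0,0,1,0,0,0],[0,0,1,0,0,0]]], "jaw": -0.25}}

```text
time: 16.27
eef_pos: [433.8, 53.6, 175.5]
ee_rot: [0.0, 0.677, 0.736, 0.001]
ft_force: [0.7, 0.8, -0.4]
opening: 0.376
gripper_force: 0.0
```

Call:
{"name": "jog_arm", "arguments": {"steps": [[[0.08,-1,0.6,0,0,0.073],[0.08,-1,0.4,0,0,0.073],[0.08,-1,0,0,0,0.073],[0.08,-1,0,0,0,0.073],[0.08,-1,0,0,0,0.073]]], "jaw": 0.2}}

```text
time: 16.9
eef_pos: [445.8, -97.3, 205.0]
ee_rot: [0.001, 0.531, 0.847, 0.001]
ft_force: [-0.4, -0.7, 0.6]
opening: 0.598
gripper_force: 0.0
```

Call:
{"name": "jog_arm", "arguments": {"steps": [[[0.08,-1,0,0,0,0.073],[0.08,-1,0,0,0,0.073],[0.08,-1,0,0,0,0.073],[0.08,-1,0,0,0,0.073],[0.08,-1,0,0,0,0.073]]]}}

```text
time: 17.52
eef_pos: [457.8, -247.3, 205.0]
ee_rot: [0.001, 0.368, 0.93, 0.0]
ft_force: [0.1, -0.3, 0.3]
opening: 0.598
gripper_force: 0.0
```

Call:
{"name": "jog_arm", "arguments": {"steps": [[[0,0,-0.8,0,0,0],[0,0,-0.8,0,0,0],[0,0,-0.8,0,0,0],[0,0,0,0,0,0]]]}}

```text
time: 18.02
eef_pos: [456.8, -245.8, 131.4]
ee_rot: [-0.001, 0.369, 0.929, 0.0]
ft_force: [0.3, -0.4, 0.8]
opening: 0.597
gripper_force: 0.0
```

```bash
python3 s.py
python3 - <<'E'
from h import *
I={n:cam(n) for n in("top","side")}
for n in I:
  for r in optics.cut_out("valve1",n):
    p=np.array(r["pixels"]);y,x=np.nonzero(p);print(n,round(r["conf"],2),np.round(at(I[n],x.mean(),y.mean(),12)[:2]),np.median(I[n]["color"][p],0))
cv2.imwrite("pics/c.png",np.hstack([cv2.resize(I[n]["color"][r[0]:r[1],r[2]:r[3]],(400,400)) for n,r in(("top",(190,310,310,430)),("side",(200,320,230,350)))]))
E
```

```text
t 18.02 j [-0.04  0.43  0.55  2.02 -0.32  0.77  1.52] p [ 456.8 -245.8  131.4] z [-0.002  0.001 -1.   ] y [ 0.687  0.727 -0.001] yaw 0.814 F [ 0.3 -0.4  0.8] op 0.597 0.0
top 0.65 [ 451. -232.] [ 86.  92. 103.]
top 0.56 [676.   3.] [110. 114. 123.]
top 0.53 [ 708. -320.] [116.  61.  44.]
top 0.49 [480.  57.] [148.5 154.  161. ]
top 0.29 [524. 521.] [129. 131. 135.]
side 0.89 [ 579. -382.] [146. 157. 173.]
side 0.86 [ 484. -365.] [33.  55.  89.5]
side 0.77 [ 711. -320.] [116.  66.  53.]
side 0.68 [ 458. -245.] [ 90.  96. 105.]
side 0.68 [553. 748.] [216. 225. 232.]
side 0.37 [592. 722.] [151. 153. 159.]
```

View pics/c.png

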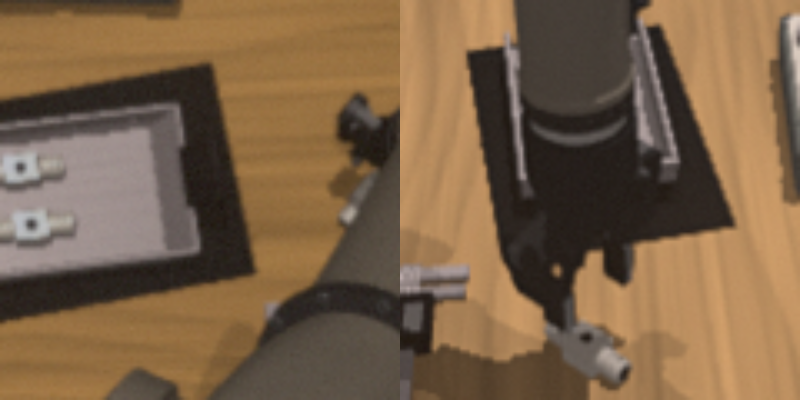

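Both valves lie side by side in the pan. The third, at crop (590,350), is under the gripper.

Call:
{"name": "jog_arm", "arguments": {"steps": [[[0,0,-0.55,0,0,0],[0,0,-0.5,0,0,0],[0,0,-0.5,0,0,0],[0,0,0,0,0,0]]]}}

```text
time: 18.73
eef_pos: [456.4, -245.8, 83.2]
ee_rot: [-0.002, 0.37, 0.929, -0.0]
ft_force: [0.6, 0.2, -0.2]
opening: 0.6
gripper_force: 0.0
```

Call:
{"name": "jog_arm", "arguments": {"steps": [[[0,0,0,0,0,0],[0,0,0,0,0,0],[0,0,0,0,0,0],[0,0,0,0,0,0]]], "jaw": -1}}

```text
time: 19.23
eef_pos: [457.9, -246.5, 85.4]
ee_rot: [0.001, 0.369, 0.929, 0.0]
ft_force: [-0.4, -0.2, 2.1]
opening: 0.268
gripper_force: 41.0
```

Call:
{"name": "jog_arm", "arguments": {"steps": [[[0,0,0.8,0,0,0],[0,0,0.8,0,0,0],[0,0,0.8,0,0,0],[0,0,0.8,0,0,0],[0,0,0.8,0,0,0]]]}}

```text
time: 19.85
eef_pos: [457.3, -246.0, 205.6]
ee_rot: [-0.0, 0.369, 0.929, 0.0]
ft_force: [0.1, 0.2, 0.1]
opening: 0.266
gripper_force: 40.7
```

Call:
{"name": "jog_arm", "arguments": {"steps": [[[-0.08,0.92,0,0,0,-0.091],[-0.08,0.92,0,0,0,-0.091],[-0.08,0.92,0,0,0,-0.091],[-0.08,0.92,0,0,0,-0.091],[-0.08,0.92,0,0,0,-0.091]]]}}

```text
time: 20.48
eef_pos: [445.1, -107.2, 204.8]
ee_rot: [-0.0, 0.571, 0.821, 0.0]
ft_force: [-0.9, -0.2, -0.9]
opening: 0.266
gripper_force: 40.7
```

Call:
{"name": "jog_arm", "arguments": {"steps": [[[-0.08,0.92,0,0,0,-0.091],[-0.08,0.92,0,0,0,-0.091],[-0.08,0.9,0,0,0,-0.091],[0,0,0,0,0,0]]]}}

```text
time: 20.98
eef_pos: [437.9, -24.0, 204.8]
ee_rot: [-0.001, 0.674, 0.738, 0.0]
ft_force: [1.5, 0.1, 0.5]
opening: 0.264
gripper_force: 40.7
```

Call:
{"name": "jog_arm", "arguments": {"steps": [[[0,0,-0.9,0,0,0],[0,0,-0.9,0,0,0],[0,0,-0.9,0,0,0],[0,0,-0.85,0,0,0],[0,0,0,0,0,0]]]}}

```text
time: 21.6
eef_pos: [437.0, -27.2, 97.2]
ee_rot: [-0.001, 0.676, 0.737, -0.002]
ft_force: [-0.8, 0.0, -0.6]
opening: 0.268
gripper_force: 40.7
```

```bash
python3 s.py
```

```text
t 21.6 j [-0.53  0.38  0.58  2.23 -0.34  0.63  0.38] p [437.  -27.2  97.2] z [-0.004 -0.001 -1.   ] y [ 0.996  0.085 -0.004] yaw 0.085 F [-0.8  0.  -0.6] op 0.268 40.66984534263611
```

Call:
{"name": "jog_arm", "arguments": {"steps": [[[0,0,0,0,0,0],[0,0,0,0,0,0],[0,0,0.5,0,0,0],[0,0,1,0,0,0],[0,0,1,0,0,0]]], "jaw": -0.25}}

```text
time: 22.22
eef_pos: [438.6, -26.2, 175.5]
ee_rot: [0.0, 0.676, 0.737, 0.001]
ft_force: [0.4, -0.1, -0.3]
opening: 0.374
gripper_force: 0.0
```

Call:
{"name": "jog_arm", "arguments": {"steps": [[[0.39,-0.99,0.7,0,0,0.037],[0.39,-0.99,0.3,0,0,0.037],[0.39,-0.99,0,0,0,0.037],[0.39,-0.99,0,0,0,0.037],[0.39,-0.99,0,0,0,0.037]]], "jaw": 0.2}}

```text
time: 22.85
eef_pos: [497.4, -175.5, 205.1]
ee_rot: [0.001, 0.604, 0.797, 0.001]
ft_force: [0.5, -0.4, 0.1]
opening: 0.601
gripper_force: 0.0
```

Call:
{"name": "jog_arm", "arguments": {"steps": [[[0.39,-0.99,0,0,0,0.037],[0.39,-0.99,0,0,0,0.037],[0.39,-0.99,0,0,0,0.037],[0.39,-0.99,0,0,0,0.037],[0.39,-0.99,0,0,0,0.037]]]}}

```text
time: 23.48
eef_pos: [555.9, -323.9, 205.3]
ee_rot: [0.001, 0.528, 0.849, 0.0]
ft_force: [0.7, 0.3, 0.6]
opening: 0.598
gripper_force: 0.0
```

Call:
{"name": "jog_arm", "arguments": {"steps": [[[0.39,-0.99,-0.8,0,0,0.037],[0.39,-0.99,-0.8,0,0,0.037],[0,0,-0.8,0,0,0],[0,0,0,0,0,0]]]}}

```text
time: 23.98
eef_pos: [578.0, -381.7, 130.8]
ee_rot: [-0.002, 0.497, 0.868, -0.0]
ft_force: [-0.3, 0.5, 0.9]
opening: 0.598
gripper_force: 0.0
```

```bash
python3 s.py
python3 - <<'E'
from h import *
I={n:cam(n) for n in("top","side")}
for n in I:
  for r in optics.cut_out("valve1",n):
    p=np.array(r["pixels"]);y,x=np.nonzero(p);print(n,round(r["conf"],2),np.round(at(I[n],x.mean(),y.mean(),12)[:2]),np.median(I[n]["color"][p],0))
E
```

```text
t 23.98 j [ 0.17  0.7   0.54  1.59 -0.41  0.97  1.36] p [ 578.  -381.7  130.8] z [-0.003  0.002 -1.   ] y [ 0.863  0.506 -0.002] yaw 0.53 F [-0.3  0.5  0.9] op 0.598 0.0
top 0.76 [ 709. -319.] [118.  62.  43.]
top 0.68 [481.  56.] [157.  163.5 170. ]
top 0.65 [431.  48.] [153.5 159.5 165. ]
top 0.64 [436. -22.] [148.5 156.  163.5]
top 0.45 [458.  49.] [31. 37. 44.]
side 0.78 [ 483. -366.] [24. 39. 61.]
side 0.65 [ 583. -388.] [ 91.  97. 106.]
side 0.63 [ 713. -320.] [124.  66.  51.]
side 0.5 [486.  64.] [151. 158. 170.]
side 0.42 [439.  -5.] [166.  176.  189.5]
```

Call:
{"name": "jog_arm", "arguments": {"steps": [[[0,0,-0.55,0,0,0],[0,0,-0.5,0,0,0],[0,0,-0.5,0,0,0],[0,0,0,0,0,0]]]}}

```text
time: 24.68
eef_pos: [577.7, -381.6, 82.6]
ee_rot: [-0.002, 0.497, 0.868, 0.0]
ft_force: [0.6, -0.3, -0.1]
opening: 0.601
gripper_force: 0.0
```

Call:
{"name": "jog_arm", "arguments": {"steps": [[[0,0,0,0,0,0],[0,0,0,0,0,0],[0,0,0,0,0,0],[0,0,0,0,0,0]]], "jaw": -1}}

```text
time: 25.18
eef_pos: [579.1, -382.8, 85.7]
ee_rot: [0.001, 0.497, 0.868, -0.0]
ft_force: [-0.6, -0.2, 1.7]
opening: 0.265
gripper_force: 41.4
```

Call:
{"name": "jog_arm", "arguments": {"steps": [[[0,0,0.8,0,0,0],[0,0,0.8,0,0,0],[0,0,0.8,0,0,0],[0,0,0.8,0,0,0],[0,0,0.8,0,0,0]]]}}

```text
time: 25.8
eef_pos: [578.8, -382.6, 207.4]
ee_rot: [0.001, 0.497, 0.868, 0.0]
ft_force: [-0.3, -0.0, -0.5]
opening: 0.264
gripper_force: 41.2
```

Call:
{"name": "jog_arm", "arguments": {"steps": [[[-0.25,1,0,0,0,-0.037],[-0.25,1,0,0,0,-0.037],[-0.25,1,0,0,0,-0.037],[-0.25,1,0,0,0,-0.037],[-0.25,1,0,0,0,-0.037]]]}}

```text
time: 26.42
eef_pos: [541.1, -231.7, 206.4]
ee_rot: [0.001, 0.576, 0.818, 0.001]
ft_force: [1.0, -0.3, -0.5]
opening: 0.267
gripper_force: 41.2
```

Call:
{"name": "jog_arm", "arguments": {"steps": [[[-0.25,1,0,0,0,-0.037],[-0.25,1,0,0,0,-0.037],[-0.25,1,0,0,0,-0.037],[-0.25,1,0,0,0,-0.037],[-0.25,1,0,0,0,-0.037]]]}}

```text
time: 27.05
eef_pos: [503.6, -81.7, 206.3]
ee_rot: [0.0, 0.649, 0.761, 0.001]
ft_force: [-1.0, 0.8, -0.1]
opening: 0.264
gripper_force: 41.2
```

Call:
{"name": "jog_arm", "arguments": {"steps": [[[-0.25,1,0,0,0,-0.037],[-0.25,1,0,0,0,-0.037],[0,0,0,0,0,0]]]}}

```text
time: 27.42
eef_pos: [488.6, -20.0, 205.9]
ee_rot: [-0.0, 0.674, 0.738, 0.001]
ft_force: [0.5, -0.5, 0.2]
opening: 0.265
gripper_force: 41.2
```

Call:
{"name": "jog_arm", "arguments": {"steps": [[[0,0,-0.9,0,0,0],[0,0,-0.9,0,0,0],[0,0,-0.9,0,0,0],[0,0,-0.85,0,0,0],[0,0,0,0,0,0]]]}}

```text
time: 28.05
eef_pos: [488.0, -23.6, 97.9]
ee_rot: [-0.001, 0.677, 0.736, -0.001]
ft_force: [0.2, 0.2, 0.2]
opening: 0.272
gripper_force: 41.2
```

```bash
python3 s.py
```

```text
t 28.05 j [-0.54  0.46  0.6   2.11 -0.41  0.69  0.43] p [488.  -23.6  97.9] z [-0.003 -0.001 -1.   ] y [ 0.996  0.084 -0.003] yaw 0.085 F [0.2 0.2 0.2] op 0.272 41.15407168865204
```

Call:
{"name": "jog_arm", "arguments": {"steps": [[[0,0,0,0,0,0],[0,0,0,0,0,0],[0,0,0.5,0,0,0],[0,0,1,0,0,0],[0,0,1,0,0,0]]], "jaw": -0.25}}

```text
time: 28.68
eef_pos: [489.0, -22.6, 175.5]
ee_rot: [0.0, 0.676, 0.737, 0.0]
ft_force: [0.9, -0.4, 0.9]
opening: 0.373
gripper_force: 0.0
```

Call:
{"name": "jog_arm", "arguments": {"steps": [[[0,-1,0.5,0,0,0],[0,-1,0.5,0,0,0],[0,-1,0.5,0,0,0],[0,-1,0.5,0,0,0],[0,-1,0.5,0,0,0]]], "jaw": 0.2}}

```text
time: 29.3
eef_pos: [488.7, -173.6, 250.4]
ee_rot: [0.001, 0.676, 0.737, 0.001]
ft_force: [0.6, -0.1, 0.1]
opening: 0.595
gripper_force: 0.0
```

Call:
{"name": "jog_arm", "arguments": {"steps": [[[0,-1,0,0,0,0],[0,-1,0,0,0,0],[0,-1,0,0,0,0],[0,-1,0,0,0,0],[0,-1,0,0,0,0]]]}}

```text
time: 29.92
eef_pos: [488.8, -323.4, 250.0]
ee_rot: [0.001, 0.676, 0.737, 0.0]
ft_force: [0.4, 0.5, 0.5]
opening: 0.601
gripper_force: 0.0
```

```bash
python3 s.py
python3 - <<'E'
from h import *
from scipy.optimize import least_squares
I={n:cam(n) for n in("top","side")}
cv2.imwrite("pics/d.png",np.hstack([cv2.resize(I[n]["color"][r[0]:r[1],r[2]:r[3]],(400,400)) for n,r in(("top",(190,310,270,390)),("side",(180,300,230,350)))]))
for l,p0,z in(("mat",[461,12,1.72],0),("pan",[458,31,1.65],3)):
    obs=[(I[n],masks(l,n)[0]) for n in I if masks(l,n)]
    print(l,np.round(fit(l,obs,p0,z),3),[np.round(fit(l,[o],p0,z),3) for o in obs])
D=[([-1.37801955,.3983883,.04506764,1.53659776,-.0186948,1.20688198,-.05070356],[187,622.6,304],1.279),
([-1.16,.09,.31,1.94,-.03,1.12,-.43],[337.9,335.7,304],.413),([-.19,.74,.73,1.66,-.57,.97,-.56],[625.3,-240.6,122.8],-1.306),
([-.57,.42,.44,2.12,-.29,.65,.15],[480.2,57.7,93.7],.088),([-.17,.61,.73,1.86,-.52,.88,-.25],[531,-256.5,125],-1.072),
([-.04,.43,.55,2.02,-.32,.77,1.52],[456.8,-245.8,131.4],.814),([-.53,.38,.58,2.23,-.34,.63,.38],[437,-27.2,97.2],.085),([.17,.7,.54,1.59,-.41,.97,1.36],[578,-381.7,130.8],.53),([-.54,.46,.6,2.11,-.41,.69,.43],[488,-23.6,97.9],.085)]
def fk(q,p,s):
    E=lambda a,t:R.from_euler(a,t).as_matrix()
    b,d1,d3,d5,d7,a3,a4,y7=p
    m=E('z',b);x=np.array([0,0,d1*1000.])
    m=m@E('z',s[0]*q[0])@E('y',q[1])@E('z',s[1]*q[2]);x=x+m@[a3*1000,0,d3*1000]
    m=m@E('y',q[3])@E('z',s[2]*q[4]);x=x+m@[a4*1000,0,d5*1000]
    m=m@E('y',q[5])@E('z',s[3]*q[6]);x=x+m@[0,0,d7*1000]
    return x,m@E('z',y7)
best=[]
for s in itertools.product((1,-1),repeat=4):
  for b0 in(0,1.57,3.14,-1.57):
    def res(p):
        o=[]
        for q,x,yw in D:
            X,m=fk(q,p,s);o+=list((X-x)/1000)+[np.sin(yw-np.arctan2(m[1,1],m[0,1])),*m[:2,2]]
        return o
    o=least_squares(res,[b0,.35,.4,.4,.25,0,0,0]);best.append((o.cost,s,np.round(o.x,4).tolist()))
best.sort(key=lambda t:t[0])
for b in best[:3]:print(b)
E
```

```text
t 29.93 j [-0.08  0.43  0.78  1.77 -0.34  1.08  0.9 ] p [ 488.8 -323.4  250. ] z [ 0.002 -0.    -1.   ] y [0.996 0.086 0.002] yaw 0.086 F [0.4 0.5 0.5] op 0.601 0.0
mat [4.58259e+02 1.31000e+01 1.72300e+00 1.02000e-01] [array([4.56116e+02, 1.57870e+01, 1.71400e+00, 2.10000e-02]), array([4.63177e+02, 1.04660e+01, 1.72800e+00, 1.48000e-01])]
pan [4.5422e+02 3.3028e+01 1.6610e+00 3.6900e-01] [array([4.5414e+02, 3.2799e+01, 1.6620e+00, 1.7000e-02]), array([454.678,  31.145,   1.637,   0.721])]
(np.float64(0.0007626063636346288), (-1, -1, -1, -1), [-0.0693, -0.269, 0.5233, 0.4778, -0.2512, -0.0094, -0.017, 1.5014])
(np.float64(0.0007626063636346396), (-1, -1, -1, -1), [-0.0693, -0.269, 0.5233, 0.4778, -0.2512, -0.0094, -0.017, 1.5014])
(np.float64(0.0007626063636352929), (-1, -1, -1, -1), [-0.0693, -0.269, 0.5233, 0.4778, -0.2512, -0.0094, -0.017, -1.6402])
```

View pics/d.png

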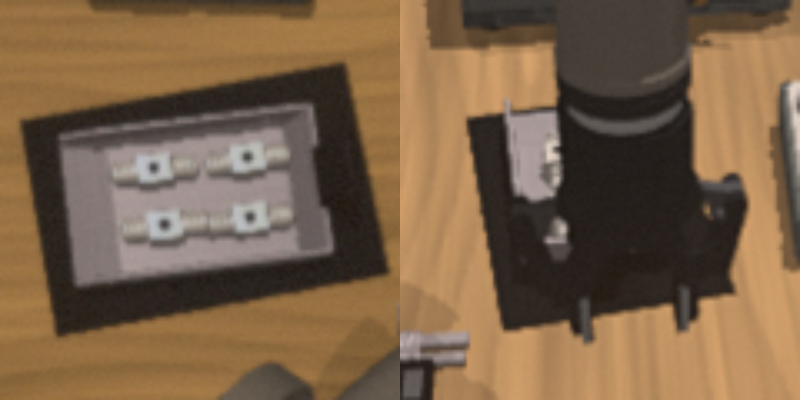

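Top view shows all four valves lying two by two inside the pan. Next I locate the flap and check that the arm can reach the grip and pour poses.

```bash
cat > k.py <<'E'
from h import *
from scipy.optimize import least_squares
LO=np.array([-2.82,-.49,-1.37,0,-1.36,.23,-2.94]);HI=np.array([2.82,2.23,1.46,2.46,4.5,2,2.94])
P=[-.0693,.331,.5233,.4778,.349,-.0094,-.017,1.5014]
def fk(q,p=P):
    E=lambda a,t:R.from_euler(a,t).as_matrix()
    b,d1,d3,d5,d7,a3,a4,y7=p
    x=np.array([0,0,d1*1000.])
    m=E('z',b)@E('z',-q[0])@E('y',q[1])@E('z',-q[2]);x=x+m@[a3*1000,0,d3*1000]
    m=m@E('y',q[3])@E('z',-q[4]);x=x+m@[a4*1000,0,d5*1000]
    m=m@E('y',q[5])@E('z',-q[6]);x=x+m@[0,0,d7*1000]
    return x,m@E('z',y7)
def ik(pos,rot,q0,w=.02):
    f=lambda q:np.r_[(fk(q)[0]-pos)/100,(R.from_matrix(fk(q)[1].T@rot)).as_rotvec()*3,w*(q-q0)]
    o=least_squares(f,np.clip(q0,LO+.02,HI-.02),bounds=(LO,HI));r=f(o.x)
    return o.x,np.linalg.norm(r[:3])*100,np.linalg.norm(r[3:6])/3
def toolrot(a,tilt,flip):
    """pan yaw a, nose-down tilt; tool z and y"""
    A=np.array([np.cos(a),np.sin(a),0]);Z=np.array([0,0,1.])
    x=A*np.cos(tilt)-Z*np.sin(tilt);z=A*np.sin(tilt)+Z*np.cos(tilt)
    tz=.5*x-.866*z;ty=(.866*x+.5*z)*flip
    tz/=np.linalg.norm(tz);ty/=np.linalg.norm(ty)
    return np.stack([np.cross(ty,tz),ty,tz],1),x,z
def tcp_from_lip(lip,a,tilt,flip):
    m,x,z=toolrot(a,tilt,flip);return np.array(lip)-227*x+50*z-57*m[:,2],m
E
python3 - <<'E'
from k import *
I={n:cam(n) for n in("top","side")}
M["flap"]=[[-162,y,170] for y in(-86,86)]+[[-73.2,y,211.4] for y in(-86,86)]
for n in I:
    ms=optics.cut_out("flap",n);print(n,[(round(r["conf"],2),r["box"]) for r in ms])
    if ms: print(np.round(fit("flap",[(I[n],np.array(ms[0]["pixels"]))],[505,480,1.58],0),3))
q0=np.array([-.5,.45,.5,2,-.3,.9,0.])
s=robot.sense()
for fl in(1,-1):
    q=s["joint_pos"].copy();q[6]=1.9 if fl>0 else -1.1
    m,_,_=toolrot(1.66,0,fl)
    q,e,r=ik(np.array([469,-123,112]),m,q);print(fl,"grip",np.round(q,2),round(e,1),round(r,3))
    for t,lip in((0,(500,200,250)),(0,(500,290,270)),(.5,(500,330,200)),(.9,(500,370,150)),(1.1,(500,370,150))):
        p,m=tcp_from_lip(lip,1.58,t,fl);q,e,r=ik(p,m,q);print("  tilt",t,np.round(p),np.round(q,2),round(e,1),round(r,3))
E
```

```text
top [(0.84, [179.3, 189.0, 219.1, 258.0]), (0.18, [305.2, 234.5, 328.0, 245.2])]
[4.97791e+02 4.69697e+02 1.61000e+00 5.90000e-02]
side []
1 grip [ 0.15  0.59  0.41  1.93 -0.69  1.15  2.64] 0.0 0.0
  tilt 0 [502. -55. 349.] [-0.    0.26  0.42  1.77 -0.57  1.43  2.16] 0.0 0.0
  tilt 0 [502.  35. 369.] [-0.12  0.18  0.35  1.81 -0.57  1.37  1.98] 0.0 0.0
  tilt 0.5 [502. 153. 410.] [-0.5   0.12  0.17  1.68 -0.04  1.33  1.25] 0.0 0.0
  tilt 0.9 [501. 289. 412.] [-0.85  0.37  0.14  1.42  0.25  1.59  0.83] 0.0 0.0
  tilt 1.1 [500. 343. 423.] [-0.97  0.53  0.15  1.22  0.35  1.79  0.76] 0.0 0.0
-1 grip [ 0.13  0.59  0.44  1.93 -0.7   1.16 -0.49] 0.0 0.0
  tilt 0 [502. -55. 349.] [-0.02  0.26  0.45  1.77 -0.57  1.44 -0.97] 0.0 0.0
  tilt 0 [502.  35. 369.] [-0.15  0.18  0.38  1.81 -0.58  1.38 -1.15] 0.0 0.0
  tilt 0.5 [502. 153. 410.] [-0.53  0.12  0.2   1.68 -0.05  1.33 -1.88] 0.0 0.0
  tilt 0.9 [501. 289. 412.] [-0.88  0.37  0.17  1.42  0.24  1.59 -2.3 ] 0.0 0.0
  tilt 1.1 [500. 343. 423.] [-0.99  0.54  0.18  1.22  0.33  1.78 -2.37] 0.0 0.0
```

Call:
{"name": "jog_arm", "arguments": {"steps": [[[-0.05,0.54,0,0,0,-0.157],[-0.05,0.54,0,0,0,-0.157],[-0.05,0.54,0,0,0,-0.157],[-0.05,0.54,0,0,0,-0.157],[-0.05,0.54,0,0,0,-0.157]]]}}

```text
time: 31.25
eef_pos: [481.2, -240.8, 248.5]
ee_rot: [0.0, 0.908, 0.42, 0.0]
ft_force: [1.0, -0.5, -0.3]
opening: 0.597
gripper_force: 0.0
```

Call:
{"name": "jog_arm", "arguments": {"steps": [[[-0.05,0.53,0,0,0,-0.157],[-0.05,0.53,0,0,0,-0.157],[-0.05,0.53,0,0,0,-0.157],[-0.05,0.53,0,0,0,-0.157],[-0.05,0.53,0,0,0,-0.157]]]}}

```text
time: 31.88
eef_pos: [473.7, -161.3, 248.5]
ee_rot: [-0.0, 0.999, 0.041, 0.0]
ft_force: [-0.9, 0.2, 1.0]
opening: 0.599
gripper_force: 0.0
```

Call:
{"name": "jog_arm", "arguments": {"steps": [[[0,0,-0.45,0.104,0.0093,0],[0,0,-0.45,0.104,0.0093,0],[0,0,-0.45,0.104,0.0093,0],[0,0,-0.45,0.104,0.0093,0],[0,0,-0.45,0.104,0.0093,0]]]}}

```text
time: 32.5
eef_pos: [474.1, -162.0, 180.7]
ee_rot: [-0.259, 0.965, 0.042, -0.011]
ft_force: [-0.2, 0.1, -0.1]
opening: 0.603
gripper_force: 0.0
```

Call:
{"name": "jog_arm", "arguments": {"steps": [[[0,0,0,0,0,0]]]}}

```text
time: 32.62
eef_pos: [473.0, -163.2, 179.7]
ee_rot: [-0.258, 0.965, 0.04, -0.013]
ft_force: [0.1, -0.7, 0.4]
opening: 0.601
gripper_force: 0.0
```

```bash
python3 s.py
python3 - <<'E'
from k import *
I={n:cam(n) for n in("top","side")}
cv2.imwrite("pics/e.png",np.hstack([cv2.resize(I[n]["color"][r[0]:r[1],r[2]:r[3]],(400,400)) for n,r in(("top",(190,310,290,410)),("side",(180,300,230,350)))]))
s=robot.sense();q=s["joint_pos"]
# refit d7 with tilted pose: compare
for d in(.2,.25,.3,.35,.4):
    p=list(P);p[1]=d-.018;p[4]=d;x,m=fk(q,p);print(d,np.round(x-s["eef_pos"],1))
m,_,_=toolrot(1.66,0,-1);a=s["ee_rot"];c=R.from_quat([a[1],a[2],a[3],a[0]])
print("rot err world",np.round((R.from_matrix(m)*c.inv()).as_rotvec(),3),"dp",np.round(np.array([469.3,-122.9,112.4])-s["eef_pos"],1))
E
```

```text
t 32.62 j [-0.19  0.6   0.89  1.91 -0.83  1.39 -0.4 ] p [ 473.  -163.2  179.7] z [-0.046  0.496 -0.867] y [ 0.071 -0.864 -0.498] yaw -1.489 F [ 0.1 -0.7  0.4] op 0.601 0.0
0.2 [  0.3 -35.8 -14.7]
0.25 [ -0.2 -11.   -8.1]
0.3 [-0.7 13.9 -1.5]
0.35 [-1.2 38.7  5.1]
0.4 [-1.7 63.6 11.8]
rot err world [ 0.003 -0.001  0.002] dp [ -4.6  39.2 -68.8]
```

View pics/e.png

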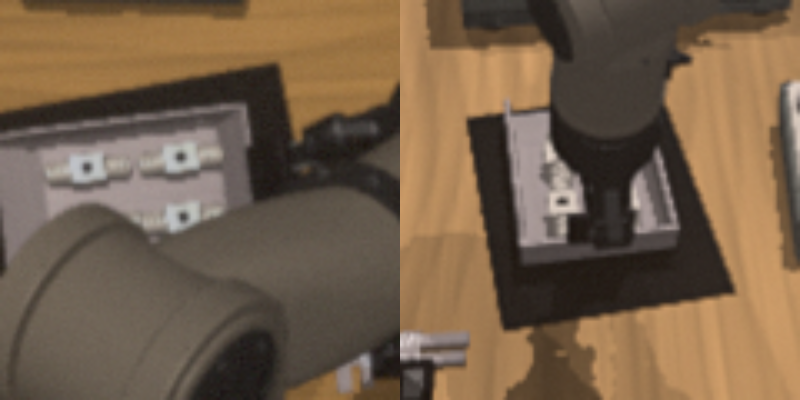

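The gripper lines up with the handle plate in the side crop at (600,225). Sliding in along the plate's slope and gripping.

Call:
{"name": "jog_arm", "arguments": {"steps": [[[-0.03,0.26,-0.46,0,0,0],[-0.03,0.26,-0.46,0,0,0],[-0.03,0.26,-0.46,0,0,0],[-0.03,0.26,-0.46,0,0,0],[0,0,0,0,0,0]]]}}

```text
time: 33.35
eef_pos: [469.5, -129.4, 124.5]
ee_rot: [-0.258, 0.965, 0.042, -0.013]
ft_force: [0.1, -0.9, 0.4]
opening: 0.598
gripper_force: 0.0
```

Call:
{"name": "jog_arm", "arguments": {"steps": [[[-0.03,0.26,-0.46,0,0,0],[0,0,0,0,0,0]]]}}

```text
time: 33.6
eef_pos: [468.8, -122.1, 111.1]
ee_rot: [-0.258, 0.965, 0.042, -0.013]
ft_force: [0.1, -0.1, 0.4]
opening: 0.6
gripper_force: 0.0
```

Call:
{"name": "jog_arm", "arguments": {"steps": [[[0,0,0,0,0,0],[0,0,0,0,0,0],[0,0,0,0,0,0],[0,0,0,0,0,0],[0,0,0,0,0,0]]], "jaw": -1, "force": 40}}

```text
time: 34.22
eef_pos: [469.4, -122.1, 113.0]
ee_rot: [-0.259, 0.965, 0.043, -0.012]
ft_force: [-1.6, 1.9, 5.4]
opening: 0.137
gripper_force: 41.8
```

```bash
python3 s.py
```

```text
t 34.23 j [-0.21  0.67  0.82  2.   -0.93  1.27 -0.34] p [ 469.4 -122.1  113. ] z [-0.044  0.5   -0.865] y [ 0.076 -0.862 -0.502] yaw -1.483 F [-1.6  1.9  5.4] op 0.137 41.814767718315125
```

```bash
sed -i 's/^P=.*/P=[-.0693,.257,.5233,.4778,.275,-.0094,-.017,1.5014]/' k.py
cat > plan.py <<'E'
from k import *
# waypoints lip x,y,z,yaw,tilt,rows
def plan(W,flip=-1,q=None,show=True):
    prev=tcp_from_lip(W[0][:3],W[0][3],W[0][4],flip)
    for i in range(1,len(W)):
        n=W[i][5];print("seg",i)
        for k in range(1,n+1):
            w=np.array(W[i-1][:5])+(np.array(W[i][:5])-np.array(W[i-1][:5]))*k/n
            p,m=tcp_from_lip(w[:3],w[3],w[4],flip)
            rv=R.from_matrix(m@prev[1].T).as_rotvec()
            if show: print(np.round((p-prev[0])/30,2).tolist()+np.round(rv,3).tolist())
            prev=(p,m)
        if q is not None:
            q,e,r=ik(p,m,q);print(" end",np.round(p),"q",np.round(q,2),round(e,1),round(r,3))
E
python3 - <<'E'
from plan import *
plan([(446.6,131.6,13,1.66,0),(446.6,131.6,230,1.66,-.12,12),(505,250,230,1.59,-.12,8),(505,330,225,1.59,.3,8),(505,357,170,1.59,.55,8),(505,357,128,1.59,1.1,10)],q=robot.sense()["joint_pos"])
E
```

```text
seg 1
[0.0, -0.03, 0.52, 0.01, 0.001, 0.0]
[0.0, -0.03, 0.52, 0.01, 0.001, -0.0]
[0.0, -0.03, 0.52, 0.01, 0.001, 0.0]
[0.0, -0.03, 0.52, 0.01, 0.001, 0.0]
[0.0, -0.03, 0.52, 0.01, 0.001, -0.0]
[0.0, -0.03, 0.52, 0.01, 0.001, 0.0]
[0.0, -0.03, 0.52, 0.01, 0.001, -0.0]
[0.0, -0.03, 0.52, 0.01, 0.001, 0.0]
[0.0, -0.03, 0.52, 0.01, 0.001, 0.0]
[0.0, -0.02, 0.51, 0.01, 0.001, -0.0]
[0.0, -0.02, 0.51, 0.01, 0.001, 0.0]
[0.0, -0.02, 0.51, 0.01, 0.001, -0.0]
 end [ 470. -133.  298.] q [-0.23  0.46  0.91  1.8  -0.74  1.64 -0.58] 0.0 0.0
seg 2
[0.17, 0.49, 0.0, 0.0, -0.0, -0.009]
[0.17, 0.49, 0.0, -0.0, 0.0, -0.009]
[0.17, 0.49, 0.0, -0.0, 0.0, -0.009]
[0.17, 0.49, 0.0, 0.0, -0.0, -0.009]
[0.17, 0.49, 0.0, -0.0, 0.0, -0.009]
[0.17, 0.49, 0.0, 0.0, 0.0, -0.009]
[0.17, 0.49, 0.0, 0.0, -0.0, -0.009]
[0.17, 0.49, 0.0, -0.0, 0.0, -0.009]
 end [510. -16. 298.] q [-0.45  0.4   0.88  1.86 -0.84  1.49 -0.83] 0.0 0.0
seg 3
[-0.0, 0.46, 0.44, -0.052, -0.001, 0.0]
[-0.0, 0.49, 0.43, -0.052, -0.001, -0.0]
[-0.0, 0.51, 0.42, -0.052, -0.001, 0.0]
[-0.0, 0.54, 0.41, -0.052, -0.001, 0.0]
[-0.0, 0.56, 0.4, -0.0
[... 428 characters left out ...]

[-0.0, 0.33, -0.04, -0.031, -0.001, 0.0]
[-0.0, 0.33, -0.05, -0.031, -0.001, -0.0]
[-0.0, 0.34, -0.05, -0.031, -0.001, -0.0]
 end [508. 191. 388.] q [-1.09  0.23  0.78  1.67 -0.14  1.32 -1.84] 0.0 0.0
seg 5
[-0.01, 0.41, 0.15, -0.055, -0.001, 0.0]
[-0.01, 0.42, 0.13, -0.055, -0.001, -0.0]
[-0.01, 0.44, 0.11, -0.055, -0.001, -0.0]
[-0.01, 0.45, 0.08, -0.055, -0.001, -0.0]
[-0.01, 0.46, 0.06, -0.055, -0.001, 0.0]
[-0.01, 0.47, 0.03, -0.055, -0.001, 0.0]
[-0.01, 0.48, 0.0, -0.055, -0.001, -0.0]
[-0.01, 0.49, -0.02, -0.055, -0.001, 0.0]
[-0.01, 0.49, -0.05, -0.055, -0.001, -0.0]
[-0.01, 0.5, -0.08, -0.055, -0.001, -0.0]
 end [506. 330. 401.] q [-1.32  0.57  0.81  1.35  0.11  1.65 -2.1 ] 0.0 0.0
```

Feasible throughout. Lift with a firm grip, then carry to the washer, stopping short of it.

Call:
{"name": "jog_arm", "arguments": {"steps": [[[0,0,0,0,0,0],[0,0,0,0,0,0],[0,-0.03,0.3,0.01,0.001,0],[0,-0.03,0.5,0.01,0.001,0],[0,-0.03,0.5,0.01,0.001,0]]], "jaw": -1, "force": 110}}

```text
time: 34.85
eef_pos: [469.3, -126.3, 151.9]
ee_rot: [-0.272, 0.961, 0.041, -0.012]
ft_force: [0.4, -0.5, -4.4]
opening: 0.128
gripper_force: 107.5
```

Call:
{"name": "jog_arm", "arguments": {"steps": [[[0,-0.03,0.54,0.01,0.001,0],[0,-0.03,0.54,0.01,0.001,0],[0,-0.03,0.54,0.01,0.001,0],[0,-0.03,0.54,0.01,0.001,0],[0,-0.03,0.54,0.01,0.001,0]]]}}

```text
time: 35.48
eef_pos: [469.2, -130.2, 233.0]
ee_rot: [-0.297, 0.954, 0.041, -0.014]
ft_force: [0.1, 0.2, -4.7]
opening: 0.124
gripper_force: 107.5
```

Call:
{"name": "jog_arm", "arguments": {"steps": [[[0,-0.03,0.54,0.01,0.001,0],[0,-0.02,0.54,0.01,0.001,0],[0,-0.02,0.54,0.01,0.001,0],[0,-0.02,0.54,0.01,0.001,0],[0,0,0,0,0,0]]]}}

```text
time: 36.1
eef_pos: [469.7, -133.4, 297.9]
ee_rot: [-0.315, 0.948, 0.041, -0.014]
ft_force: [0.6, 0.3, -5.6]
opening: 0.13
gripper_force: 107.6
```

Call:
{"name": "jog_arm", "arguments": {"steps": [[[0.1,0.3,0,0,0,-0.008],[0.17,0.5,0,0,0,-0.009],[0.17,0.5,0,0,0,-0.009],[0.17,0.5,0,0,0,-0.009],[0.17,0.5,0,0,0,-0.009]]]}}

```text
time: 36.72
eef_pos: [492.9, -62.4, 296.6]
ee_rot: [-0.316, 0.949, 0.02, -0.008]
ft_force: [-0.1, 0.5, -5.4]
opening: 0.128
gripper_force: 107.5
```

Call:
{"name": "jog_arm", "arguments": {"steps": [[[0.17,0.5,0,0,0,-0.009],[0.17,0.5,0,0,0,-0.009],[0.17,0.4,0,0,0,-0.009],[0.08,0.2,0,0,0,0],[0,0,0,0,0,0]]]}}

```text
time: 37.35
eef_pos: [510.4, -15.5, 296.7]
ee_rot: [-0.316, 0.949, 0.008, -0.004]
ft_force: [0.7, 0.5, -4.3]
opening: 0.127
gripper_force: 107.5
```

```bash
cat > chk.py <<'E'
from k import *
import sys
s=robot.sense();q=s["ee_rot"];m=R.from_quat([q[1],q[2],q[3],q[0]]).as_matrix()
tz=m[:,2];ty=-m[:,1];x=.5*tz+.866*ty;z=-.866*tz+.5*ty
lip=s["eef_pos"]+57*tz+227*x-50*z
print("t",s["time"],"lip",np.round(lip,1),"tilt",round(float(np.arcsin(-x[2])),3),"yaw",round(float(np.arctan2(x[1],x[0])),3),"roll",round(float(m[2,0]),3),"F",np.round(s["ft_force"],1),"op",round(s["opening"],3),"q",np.round(s["joint_pos"],2))
E
python3 chk.py
python3 - <<'E'
from h import *
I={n:cam(n) for n in("top","side")}
cv2.imwrite("pics/f.png",np.hstack([cv2.resize(I[n]["color"][r[0]:r[1],r[2]:r[3]],(400,400)) for n,r in(("top",(140,320,170,350)),("side",(80,260,210,390)))]))
E
```

```text
t 37.35 lip [505.6 249.9 228.3] tilt -0.119 yaw 1.588 roll -0.003 F [ 0.7  0.5 -4.3] op 0.127 q [-0.47  0.39  0.91  1.88 -0.87  1.46 -0.8 ]
```

View pics/f.png

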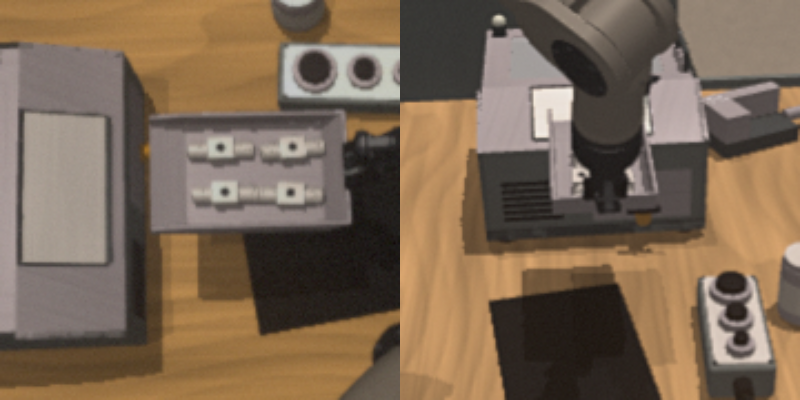

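Run:
```python
from h import *
im=cam("top")
f=lambda c,r,z:np.round(at(im,170+c/2.222,140+r/2.222,z),1)
print("lip corners (top of wall z~262)",f(150,117,258),f(150,230,258))
print("hinge corners",f(108,123,170),f(108,265,170),"edge",f(22,111,211),f(19,262,211))
print("front wall edge", f(146,80,165),f(145,340,165))
for r in optics.cut_out("flap","top")[:1]:
    p=np.array(r["pixels"]);c=cv2.approxPolyDP(cv2.findContours(p.astype(np.uint8),0,2)[0][0],4,True)[:,0];print(c.tolist(),[np.round(at(im,*q,190)).tolist() for q in c])
```

```text
lip corners (top of wall z~262) [564.2 244.8 258. ] [439.8 244.1 258. ]
hinge corners [582.1 308.3 170. ] [414.9 306.  170. ] edge [588.6 399.8 211. ] [415.4 397.5 211. ]
front wall edge [634.8 264.8 165. ] [329.4 264.1 165. ]
[[181, 191], [179, 256], [217, 257], [219, 194]] [[592.0, 403.0, 190.0], [423.0, 402.0, 190.0], [418.0, 306.0, 190.0], [580.0, 303.0, 190.0]]
```

In the top crop the pan lip (column 150, rows 117 to 230) is centred on the flap (rows 111 to 265) to within a few mm. Valves are secure. Moving in over the flap.

Call:
{"name": "jog_arm", "arguments": {"steps": [[[-0.02,0.46,0.44,-0.052,-0.001,0],[-0.02,0.49,0.43,-0.052,-0.001,0],[-0.02,0.51,0.42,-0.052,-0.001,0],[0,0.54,0.41,-0.052,-0.001,0],[0,0.56,0.4,-0.052,-0.001,0]]]}}

```text
time: 38.17
eef_pos: [507.9, 60.8, 360.1]
ee_rot: [-0.19, 0.982, 0.007, -0.003]
ft_force: [-0.6, 0.6, -4.5]
opening: 0.127
gripper_force: 107.6
```

Call:
{"name": "jog_arm", "arguments": {"steps": [[[0,0.58,0.39,-0.052,-0.001,0],[0,0.6,0.38,-0.052,-0.001,0],[0,0.62,0.36,-0.052,-0.001,0],[0,0,0,0,0,0]]]}}

```text
time: 38.67
eef_pos: [508.0, 117.3, 394.1]
ee_rot: [-0.114, 0.993, 0.01, -0.002]
ft_force: [0.2, -0.4, -4.1]
opening: 0.127
gripper_force: 107.6
```

```bash
python3 chk.py
```

```text
t 38.675 lip [503.2 332.9 224.8] tilt 0.295 yaw 1.592 roll -0.002 F [ 0.2 -0.4 -4.1] op 0.127 q [-1.07  0.15  0.99  1.76 -0.37  1.31 -1.54]
```

Call:
{"name": "jog_arm", "arguments": {"steps": [[[0,0.29,-0.01,-0.031,-0.001,0],[0,0.3,-0.01,-0.031,-0.001,0],[0,0.31,-0.02,-0.031,-0.001,0],[0,0.31,-0.03,-0.031,-0.001,0],[0,0.32,-0.03,-0.031,-0.001,0]]]}}

```text
time: 39.3
eef_pos: [508.5, 161.2, 390.6]
ee_rot: [-0.035, 0.999, 0.008, 0.0]
ft_force: [-0.9, -1.8, -2.2]
opening: 0.124
gripper_force: 108.0
```

Call:
{"name": "jog_arm", "arguments": {"steps": [[[0,0.3,-0.04,-0.031,-0.001,0],[0,0.3,-0.05,-0.031,-0.001,0],[0,0.3,-0.07,-0.031,-0.001,0],[0,0,0,0,0,0],[0,0,0,0,0,0]]]}}

```text
time: 39.92
eef_pos: [508.5, 189.1, 386.0]
ee_rot: [0.009, 1.0, 0.008, 0.002]
ft_force: [-0.8, 2.1, -1.2]
opening: 0.129
gripper_force: 107.9
```

```bash
python3 chk.py
python3 - <<'E'
from h import *
I={n:cam(n) for n in("top","side")}
cv2.imwrite("pics/g.png",np.hstack([cv2.resize(I[n]["color"][r[0]:r[1],r[2]:r[3]],(400,400)) for n,r in(("top",(140,320,140,320)),("side",(60,220,220,380)))]))
E
```

```text
t 39.925 lip [506.4 356.6 169. ] tilt 0.542 yaw 1.585 roll 0.003 F [-0.8  2.1 -1.2] op 0.129 q [-1.24  0.24  0.96  1.69 -0.18  1.32 -1.8 ]
```

View pics/g.png

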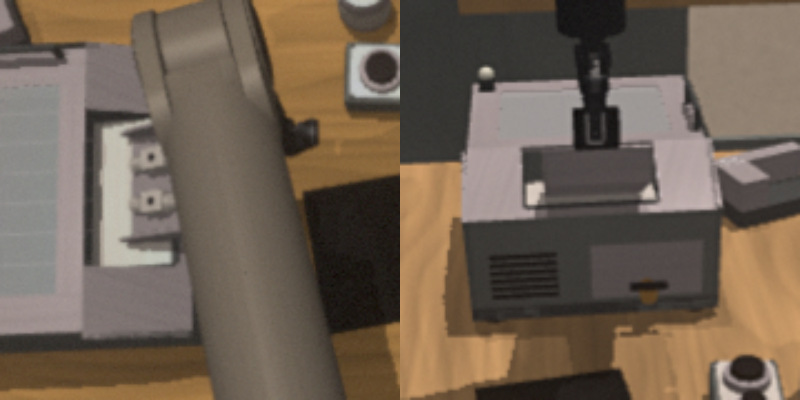

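The flap is pressed open by the lip and the valves rest near the lip, at crop (150,157) and (150,200). Now tilting to pour.

Call:
{"name": "jog_arm", "arguments": {"steps": [[[-0.05,0.41,0.15,-0.055,-0.001,0],[-0.05,0.42,0.13,-0.055,-0.001,0],[-0.01,0.44,0.11,-0.055,-0.001,0],[-0.01,0.45,0.08,-0.055,-0.001,0],[-0.01,0.46,0.06,-0.055,-0.001,0]]]}}

```text
time: 40.65
eef_pos: [504.6, 254.3, 401.7]
ee_rot: [0.149, 0.989, 0.008, 0.003]
ft_force: [-0.3, -0.8, 0.4]
opening: 0.123
gripper_force: 108.3
```

Call:
{"name": "jog_arm", "arguments": {"steps": [[[-0.01,0.47,0.03,-0.055,-0.001,0],[-0.01,0.48,0,-0.055,-0.001,0],[-0.01,0.49,-0.02,-0.055,-0.001,0],[-0.01,0.49,-0.05,-0.055,-0.001,0],[-0.01,0.5,-0.08,-0.055,-0.001,0]]]}}

```text
time: 41.28
eef_pos: [503.0, 328.3, 398.0]
ee_rot: [0.283, 0.959, 0.009, 0.005]
ft_force: [-0.1, 1.5, 0.9]
opening: 0.125
gripper_force: 108.4
```

Call:
{"name": "jog_arm", "arguments": {"steps": [[[0,0,0,0,0,0],[0,0,0,0,0,0],[0,0,0,0,0,0],[0,0,0,0,0,0]]]}}

```text
time: 41.78
eef_pos: [503.2, 325.8, 398.5]
ee_rot: [0.281, 0.96, 0.008, 0.004]
ft_force: [-0.4, 2.8, -0.9]
opening: 0.127
gripper_force: 108.3
```

```bash
python3 chk.py
python3 - <<'E'
from h import *
I={n:cam(n) for n in("top","side")}
cv2.imwrite("pics/i.png",np.hstack([cv2.resize(I[n]["color"][r[0]:r[1],r[2]:r[3]],(400,400)) for n,r in(("top",(140,320,140,320)),("side",(60,220,220,380)))]))
E
```

```text
t 41.775 lip [503.7 354.9 125.9] tilt 1.093 yaw 1.581 roll 0.004 F [-0.4  2.8 -0.9] op 0.127 q [-1.39  0.59  0.94  1.39  0.04  1.65 -2.03]
```

View pics/i.png

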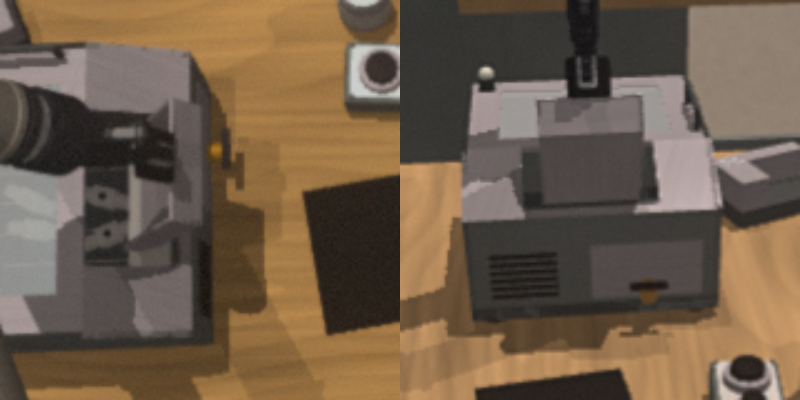

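Run:
```python
from h import *
im=cam("top")
for c,r in((104,197),(104,236),(20,210),(20,250)):
    print([np.round(at(im,140+c/2.222,140+r/2.222,z)).tolist() for z in(44,100,140)])
```

```text
[[521.0, 423.0, 44.0], [510.0, 408.0, 100.0], [502.0, 398.0, 140.0]]
[[470.0, 422.0, 44.0], [461.0, 407.0, 100.0], [455.0, 396.0, 140.0]]
[[507.0, 532.0, 44.0], [496.0, 513.0, 100.0], [489.0, 499.0, 140.0]]
[[455.0, 530.0, 44.0], [447.0, 510.0, 100.0], [441.0, 497.0, 140.0]]
```

All four valves are on the basin floor: two show through the mouth at crop (104,197) and (104,236), two under the window at (20,210) and (20,250). Planning the withdrawal and the pan's return to the mat.

Run:
```python
from plan import *
plan([(503.7,354.9,125.9,1.585,1.093),(504,357,172,1.585,.55,8),(504,330,230,1.585,.3,5),(504,190,240,1.585,0,8),(446.6,131.6,150,1.66,0,5),(446.6,131.6,15,1.66,0,7)],q=robot.sense()["joint_pos"])
```

```text
seg 1
[0.01, -0.61, 0.11, 0.068, 0.001, 0.0]
[0.01, -0.6, 0.06, 0.068, 0.001, -0.0]
[0.01, -0.59, 0.02, 0.068, 0.001, 0.0]
[0.01, -0.57, -0.02, 0.068, 0.001, -0.0]
[0.01, -0.56, -0.06, 0.068, 0.001, 0.0]
[0.01, -0.54, -0.09, 0.068, 0.001, -0.0]
[0.01, -0.52, -0.13, 0.068, 0.001, 0.0]
[0.01, -0.5, -0.17, 0.068, 0.001, -0.0]
 end [506. 191. 390.] q [-1.24  0.27  0.98  1.67 -0.2   1.33 -1.79] 0.0 0.0
seg 2
[0.01, -0.54, 0.1, 0.05, 0.001, -0.0]
[0.0, -0.52, 0.08, 0.05, 0.001, 0.0]
[0.0, -0.51, 0.07, 0.05, 0.001, -0.0]
[0.0, -0.49, 0.05, 0.05, 0.001, 0.0]
[0.0, -0.47, 0.04, 0.05, 0.001, 0.0]
 end [507. 115. 400.] q [-1.07  0.18  1.01  1.73 -0.39  1.34 -1.52] 0.0 0.0
seg 3
[0.0, -0.79, -0.23, 0.037, 0.001, 0.0]
[0.0, -0.78, -0.24, 0.037, 0.001, -0.0]
[0.0, -0.77, -0.25, 0.037, 0.001, 0.0]
[0.0, -0.76, -0.25, 0.037, 0.001, 0.0]
[0.0, -0.75, -0.26, 0.037, 0.001, -0.0]
[0.0, -0.74, -0.26, 0.037, 0.001, 0.0]
[0.0, -0.73, -0.27, 0.037, 0.001, -0.0]
[0.0, -0.71, -0.28, 0.037, 0.001, 0.0]
 end [508. -65. 339.] q [-0.46  0.36  0.96  1.78 -0.72  1.52 -0.88] 0.0 0.0
seg 4
[-0.25, -0.39, -0.6, -0.0, 0.0, 0.015]
[-0.26, -0.38, -0.6, -0.0, 0.0, 0.015]
[-0.26, -0.38, -0.6, 0.0, -0.0, 0.015]
[-0.26, -0.38, -0.6, -0.0, -0.0, 0.015]
[-0.26, -0.38, -0.6, -0.0, 0.0, 0.015]
 end [ 469. -123.  249.] q [-0.3   0.46  0.92  1.88 -0.72  1.46 -0.58] 0.0 0.0
seg 5
[0.0, 0.0, -0.64, 0.0, 0.0, 0.0]
[0.0, 0.0, -0.64, 0.0, 0.0, 0.0]
[0.0, 0.0, -0.64, 0.0, 0.0, 0.0]
[0.0, 0.0, -0.64, 0.0, 0.0, 0.0]
[0.0, 0.0, -0.64, 0.0, 0.0, 0.0]
[0.0, 0.0, -0.64, 0.0, 0.0, 0.0]
[0.0, 0.0, -0.64, 0.0, 0.0, 0.0]
 end [ 469. -123.  114.] q [-0.21  0.66  0.81  1.97 -0.88  1.29 -0.38] 0.0 0.0
```

Call:
{"name": "jog_arm", "arguments": {"steps": [[[0,-0.61,0.11,0.068,0.001,0],[0,-0.6,0.06,0.068,0.001,0],[0.01,-0.59,0.02,0.068,0.001,0],[0.01,-0.57,-0.02,0.068,0.001,0],[0.01,-0.56,-0.06,0.068,0.001,0]]]}}

```text
time: 42.55
eef_pos: [504.1, 237.0, 401.9]
ee_rot: [0.114, 0.993, 0.007, 0.003]
ft_force: [0.6, 3.0, 0.7]
opening: 0.127
gripper_force: 108.2
```

Call:
{"name": "jog_arm", "arguments": {"steps": [[[0.01,-0.54,-0.09,0.068,0.001,0],[0.01,-0.52,-0.13,0.068,0.001,0],[0.01,-0.5,-0.17,0.068,0.001,0],[0.01,-0.54,0.1,0.05,0.001,0],[0,-0.52,0.08,0.05,0.001,0]]]}}

```text
time: 43.18
eef_pos: [504.8, 156.3, 395.0]
ee_rot: [-0.035, 0.999, 0.006, 0.001]
ft_force: [0.8, 0.2, -2.6]
opening: 0.124
gripper_force: 108.0
```

Call:
{"name": "jog_arm", "arguments": {"steps": [[[0,-0.51,0.07,0.05,0.001,0],[0,-0.49,0.05,0.05,0.001,0],[0,-0.47,0.04,0.05,0.001,0],[0,-0.79,-0.23,0.037,0.001,0],[0,-0.78,-0.24,0.037,0.001,0]]]}}

```text
time: 43.8
eef_pos: [503.8, 64.9, 384.6]
ee_rot: [-0.146, 0.989, 0.006, -0.002]
ft_force: [-0.3, 0.3, -1.7]
opening: 0.126
gripper_force: 108.1
```

Call:
{"name": "jog_arm", "arguments": {"steps": [[[0,-0.77,-0.25,0.037,0.001,0],[0,-0.76,-0.25,0.037,0.001,0],[0,-0.75,-0.26,0.037,0.001,0],[0,-0.74,-0.26,0.037,0.001,0],[0,-0.73,-0.27,0.037,0.001,0]]]}}

```text
time: 44.42
eef_pos: [503.2, -46.9, 346.0]
ee_rot: [-0.237, 0.971, 0.006, -0.004]
ft_force: [0.3, 0.2, -2.1]
opening: 0.125
gripper_force: 108.1
```

Call:
{"name": "jog_arm", "arguments": {"steps": [[[0,-0.71,-0.28,0.037,0.001,0],[0,0,0,0,0,0]]]}}

```text
time: 44.68
eef_pos: [503.0, -69.3, 337.2]
ee_rot: [-0.254, 0.967, 0.003, -0.004]
ft_force: [0.4, -0.1, -2.6]
opening: 0.126
gripper_force: 108.2
```

```bash
python3 chk.py
python3 - <<'E'
from h import *
I={n:cam(n) for n in("top","side")}
cv2.imwrite("pics/j.png",np.hstack([cv2.resize(I[n]["color"][r[0]:r[1],r[2]:r[3]],(400,400)) for n,r in(("top",(120,340,80,380)),("side",(60,280,220,400)))]))
E
```

```text
t 44.675 lip [500.4 185.3 235.5] tilt 0.009 yaw 1.579 roll -0.006 F [ 0.4 -0.1 -2.6] op 0.126 q [-0.51  0.34  1.01  1.81 -0.73  1.49 -0.86]
```

View pics/j.png

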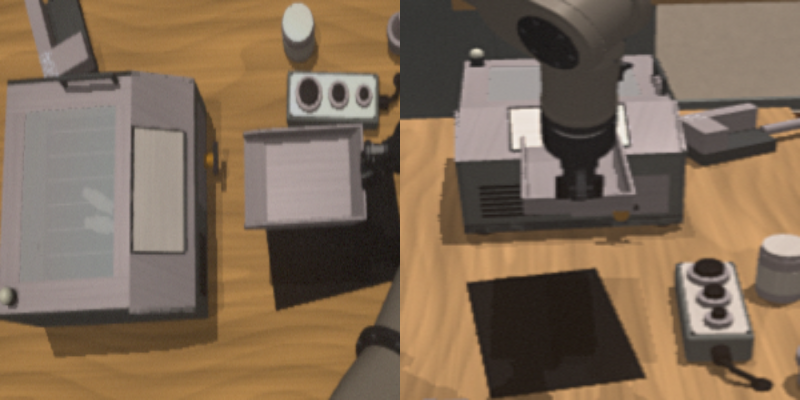

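The pan is empty and the flap is shut flush (top crop (160,190)). Returning the pan to the mat.

Call:
{"name": "jog_arm", "arguments": {"steps": [[[-0.22,-0.4,-0.6,0.002,0,0.016],[-0.22,-0.4,-0.6,0.002,0,0.016],[-0.22,-0.4,-0.6,0.002,0,0.016],[-0.22,-0.4,-0.6,0.002,0,0.016],[-0.22,-0.4,-0.6,0.001,0,0.016]]]}}

```text
time: 45.4
eef_pos: [472.2, -124.5, 248.7]
ee_rot: [-0.26, 0.964, 0.047, -0.013]
ft_force: [0.1, 0.2, -2.8]
opening: 0.127
gripper_force: 108.2
```

Call:
{"name": "jog_arm", "arguments": {"steps": [[[0,0,-0.7,0,0,0],[0,0,-0.7,0,0,0],[0,0,-0.7,0,0,0],[0,0,-0.7,0,0,0],[0,0,-0.7,0,0,0]]]}}

```text
time: 46.02
eef_pos: [472.4, -125.2, 142.3]
ee_rot: [-0.26, 0.964, 0.045, -0.012]
ft_force: [0.7, -0.5, -0.8]
opening: 0.124
gripper_force: 108.2
```

Call:
{"name": "jog_arm", "arguments": {"steps": [[[0,0,-0.5,0,0,0],[0,0,-0.2,0,0,0],[0,0,0,0,0,0],[0,0,0,0,0,0]]]}}

```text
time: 46.52
eef_pos: [472.7, -125.6, 123.3]
ee_rot: [-0.26, 0.964, 0.045, -0.012]
ft_force: [0.3, -0.5, -1.5]
opening: 0.134
gripper_force: 108.1
```

```bash
python3 chk.py
```

```text
t 46.525 lip [448.8 129.1  24.9] tilt -0.003 yaw 1.665 roll 0.001 F [ 0.3 -0.5 -1.5] op 0.134 q [-0.21  0.66  0.83  1.98 -0.92  1.29 -0.35]
```

Call:
{"name": "jog_arm", "arguments": {"steps": [[[0,0,-0.15,0,0,0],[0,0,-0.1,0,0,0],[0,0,-0.05,0,0,0],[0,0,0,0,0,0]]]}}

```text
time: 47.02
eef_pos: [472.2, -125.3, 113.6]
ee_rot: [-0.26, 0.964, 0.045, -0.012]
ft_force: [-0.1, -0.1, -1.7]
opening: 0.125
gripper_force: 108.2
```

Call:
{"name": "jog_arm", "arguments": {"steps": [[[0,0,-0.05,0,0,0],[0,0,0,0,0,0]]]}}

```text
time: 47.28
eef_pos: [472.3, -125.6, 113.0]
ee_rot: [-0.261, 0.964, 0.045, -0.012]
ft_force: [-1.9, -1.8, 5.4]
opening: 0.126
gripper_force: 109.1
```

Call:
{"name": "jog_arm", "arguments": {"steps": [[[0,0,0,0,0,0],[0,0,0,0,0,0],[0,0,0,0,0,0]]], "jaw": 0.1, "force": 40}}

```text
time: 47.65
eef_pos: [472.3, -125.1, 112.1]
ee_rot: [-0.261, 0.964, 0.045, -0.012]
ft_force: [-0.2, -0.4, -0.0]
opening: 0.548
gripper_force: 0.0
```

Call:
{"name": "jog_arm", "arguments": {"steps": [[[0.03,-0.26,0.46,0,0,0],[0.03,-0.26,0.46,0,0,0],[0.05,-0.4,0.7,0,0,0],[0.05,-0.4,0.7,0,0,0],[0.05,-0.4,0.7,0,0,0]]]}}

```text
time: 48.28
eef_pos: [478.6, -178.3, 204.7]
ee_rot: [-0.26, 0.965, 0.045, -0.012]
ft_force: [-0.4, -0.0, 0.3]
opening: 0.547
gripper_force: 0.0
```

```bash
python3 s.py
python3 - <<'E'
from h import *
im=cam("top")
for l,p0,z in(("pan",[455,28,1.66],3),("station",[673,7,-.05],0),("mat",[457,15,1.72],0)):
    m=masks(l,"top");print(l,[np.round(fit(l,[(im,m[0])],p0,z),3)] if m else None)
# keys: dark blobs
hsv=im["color"].max(2)
s=masks("station","top")
st=s[0] if s else None
if st is not None:
    h=np.zeros((400,640),np.uint8);y,x=np.nonzero(st);cv2.fillConvexPoly(h,cv2.convexHull(np.stack([x,y],1).astype(np.int32)),1);h=cv2.erode(h,np.ones((5,5)))
    n,_,stt,ce=cv2.connectedComponentsWithStats(((hsv<70)&(h>0)).astype(np.uint8))
    for i in range(1,n):
        if stt[i,4]>15: print(stt[i],np.round(ce[i],1),np.round(at(im,*ce[i],76),1))
for k in("key_reset","key_pump","key_start"):
  for c in("top","side"):
    if c=="side" and k=="key_reset": i2=cam("side")
    for r in optics.cut_out(k,c)[:3]:
        y,x=np.nonzero(np.array(r["pixels"]));print(k,c,round(r["conf"],2),len(x),round(x.mean(),1),round(y.mean(),1),np.round(at(im if c=="top" else i2,x.mean(),y.mean(),73),1))
E
```

```text
t 48.27 j [-0.17  0.59  0.9   1.86 -0.8   1.44 -0.41] p [ 478.6 -178.3  204.7] z [-0.046  0.5   -0.865] y [ 0.081 -0.861 -0.502] yaw -1.477 F [-0.4 -0.   0.3] op 0.547 0.0
pan [array([4.62727e+02, 3.08390e+01, 1.67100e+00, 1.31000e-01])]
station [array([ 6.70066e+02,  8.62100e+00, -5.70000e-02,  1.46000e-01])]
mat [array([4.60318e+02, 1.79900e+01, 1.69100e+00, 3.54000e-01])]
[364 162  18  20  95] [371.2 172. ] [ 661.8 -104.4   76. ]
[305 164  13  14 142] [311.1 170.2] [672.2  65.5  76. ]
[330 166   8  10  64] [333.5 170.6] [669.   2.  76.]
[350 168   6   7  32] [352.5 171.2] [665.9 -51.7  76. ]
[297 186  63   4 163] [328.4 187.7] [619.3  18.5  76. ]
key_reset top 0.39 1519 317.8 233.7 [490.1  52.1  73. ]
key_reset top 0.37 9 353.0 171.0 [667.2 -53.3  73. ]
key_reset top 0.21 52 334.1 170.8 [6.694e+02 3.000e-01 7.300e+01]
key_reset side 0.4 48 363.4 232.1 [672.8 -58.8  73. ]
key_pump top 0.53 75 333.7 170.5 [670.2   1.3  73. ]
key_pump side 0.73 749 231.7 303.1 [ 336.3 -286.1   73. ]
key_pump side 0.4 76 361.2 220.2 [675.6  -5.4  73. ]
key_start top 0.73 142 311.8 170.4 [672.6  63.5  73. ]
key_start side 0.38 55 361.2 219.7 [676.1  -3.   73. ]
```

Call:
{"name": "jog_arm", "arguments": {"steps": [[[0.64,0.41,0.2,-0.104,-0.0093,0],[0.64,0.41,0,-0.104,-0.0093,0],[0.64,0.41,0,-0.104,-0.0093,0],[0.64,0.41,0,-0.104,-0.0093,0],[0.64,0.41,0,-0.104,-0.0093,0]]], "jaw": -1}}

```text
time: 49.5
eef_pos: [575.1, -114.8, 209.0]
ee_rot: [-0.001, 0.999, 0.047, -0.001]
ft_force: [0.2, 0.0, 0.1]
opening: -0.003
gripper_force: 0.0
```

Call:
{"name": "jog_arm", "arguments": {"steps": [[[0.64,0.41,0,0,0,0],[0.64,0.41,0,0,0,0],[0.64,0.41,0,0,0,0],[0.64,0.41,-0.3,0,0,0],[0.62,0.41,-0.6,0,0,0]]]}}

```text
time: 50.12
eef_pos: [671.0, -53.3, 181.9]
ee_rot: [-0.003, 0.999, 0.047, -0.001]
ft_force: [-0.0, -0.1, 0.4]
opening: -0.001
gripper_force: 0.0
```

Call:
{"name": "jog_arm", "arguments": {"steps": [[[0,0,-0.3,0,0,0],[0,0,0,0,0,0]]]}}

```text
time: 50.38
eef_pos: [668.6, -54.7, 172.0]
ee_rot: [-0.002, 0.999, 0.046, -0.003]
ft_force: [0.4, -0.6, 0.6]
opening: 0.002
gripper_force: 0.0
```

```bash
python3 s.py
python3 - <<'E'
from h import *
I={n:cam(n) for n in("top","side")}
for l in("valve1","pan"):
    for r in optics.cut_out(l,"top")[:4]:
        y,x=np.nonzero(np.array(r["pixels"]));print(l,round(r["conf"],2),np.round(at(I["top"],x.mean(),y.mean(),12)))
p=masks("pan","top")
if p: print(np.round(fit("pan",[(I["top"],p[0])],[455,28,1.66],3),3))
side=I["side"]["color"][190:280,330:420];cv2.imwrite("pics/l.png",np.hstack([cv2.resize(I["top"]["color"][140:320,240:420],(400,400)),cv2.resize(side,(400,400),interpolation=cv2.INTER_CUBIC)]))
E
```

```text
t 50.38 j [-0.6   0.79  0.99  1.62 -0.72  1.13 -0.91] p [668.6 -54.7 172. ] z [-0.006  0.005 -1.   ] y [ 0.092 -0.996 -0.005] yaw -1.479 F [ 0.4 -0.6  0.6] op 0.002 0.0
valve1 0.76 [ 707. -319.   12.]
valve1 0.73 [ 479. -364.   12.]
pan 0.7 [457.  -3.  12.]
[4.5644e+02 2.9139e+01 1.6790e+00 1.3000e-01]
```

View pics/l.png

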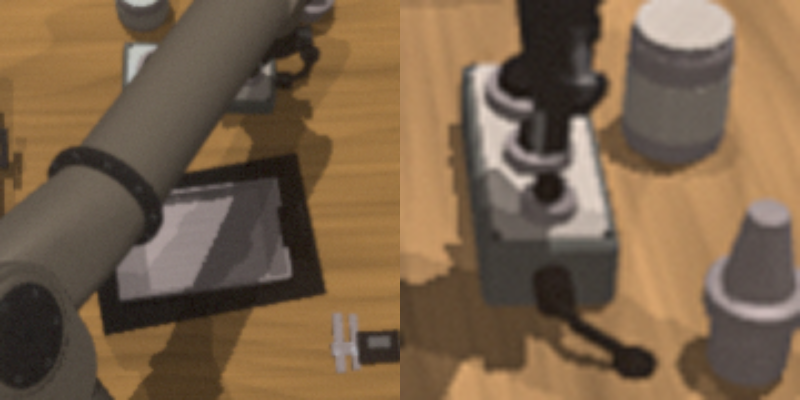

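The gripper tip is right over the small key (right crop (548,190)), and the pan stands empty on the mat. Pressing in small steps.

Call:
{"name": "jog_arm", "arguments": {"steps": [[[0,0,-0.3,0,0,0],[0,0,-0.3,0,0,0],[0,0,0,0,0,0]]]}}

```text
time: 51.0
eef_pos: [669.3, -53.6, 153.5]
ee_rot: [-0.003, 0.999, 0.047, -0.002]
ft_force: [0.1, 0.2, 0.1]
opening: -0.0
gripper_force: 0.0
```

Call:
{"name": "jog_arm", "arguments": {"steps": [[[0,0,-0.1,0,0,0],[0,0,0,0,0,0]]]}}

```text
time: 51.25
eef_pos: [670.0, -53.9, 151.7]
ee_rot: [-0.003, 0.999, 0.047, -0.001]
ft_force: [-0.4, -0.2, -0.2]
opening: -0.001
gripper_force: 0.0
```

Call:
{"name": "jog_arm", "arguments": {"steps": [[[0,0,-0.1,0,0,0],[0,0,0,0,0,0]]]}}

```text
time: 51.5
eef_pos: [670.1, -54.0, 148.9]
ee_rot: [-0.003, 0.999, 0.047, -0.001]
ft_force: [0.1, -0.8, -0.4]
opening: -0.001
gripper_force: 0.0
```

Call:
{"name": "jog_arm", "arguments": {"steps": [[[0,0,-0.1,0,0,0],[0,0,0,0,0,0]]]}}

```text
time: 51.75
eef_pos: [670.1, -54.0, 146.0]
ee_rot: [-0.003, 0.999, 0.047, -0.001]
ft_force: [-0.8, 0.2, 3.3]
opening: -0.001
gripper_force: 1.3
```

Call:
{"name": "jog_arm", "arguments": {"steps": [[[0,0,-0.1,0,0,0],[0,0,-0.07,0,0,0],[0,0,0,0,0,0]]]}}

```text
time: 52.12
eef_pos: [670.2, -54.0, 141.0]
ee_rot: [-0.003, 0.999, 0.047, -0.001]
ft_force: [0.2, 0.8, 4.0]
opening: -0.001
gripper_force: 2.3
```

Call:
{"name": "jog_arm", "arguments": {"steps": [[[0,0,0,0,0,0]]]}}

```text
time: 52.25
eef_pos: [670.2, -54.0, 141.0]
ee_rot: [-0.003, 0.999, 0.047, -0.001]
ft_force: [-0.9, -0.4, 5.4]
opening: -0.002
gripper_force: 2.3
```

Call:
{"name": "jog_arm", "arguments": {"steps": [[[0,0,0.4,0,0,0],[0,0,0.5,0,0,0],[0.05,0.9,0,0,0,0],[0.05,0.88,0,0,0,0],[0,0,0,0,0,0]]]}}

```text
time: 52.88
eef_pos: [673.3, 2.9, 167.7]
ee_rot: [-0.004, 0.999, 0.049, -0.002]
ft_force: [-0.1, -0.3, 0.1]
opening: -0.002
gripper_force: 0.0
```

Call:
{"name": "jog_arm", "arguments": {"steps": [[[0,0,-0.4,0,0,0],[0,0,-0.15,0,0,0],[0,0,0,0,0,0]]]}}

```text
time: 53.25
eef_pos: [672.4, -1.6, 150.5]
ee_rot: [-0.002, 0.999, 0.046, -0.002]
ft_force: [0.1, 0.3, 0.5]
opening: -0.0
gripper_force: 0.0
```

Call:
{"name": "jog_arm", "arguments": {"steps": [[[0,0,-0.15,0,0,0],[0,0,-0.1,0,0,0],[0,0,0,0,0,0]]]}}

```text
time: 53.62
eef_pos: [673.2, -1.5, 144.2]
ee_rot: [-0.002, 0.999, 0.046, -0.001]
ft_force: [-0.5, -1.7, 2.7]
opening: 0.003
gripper_force: 1.7
```

Call:
{"name": "jog_arm", "arguments": {"steps": [[[0,0,-0.1,0,0,0],[0,0,0,0,0,0],[0,0,0,0,0,0]]]}}

```text
time: 54.0
eef_pos: [673.2, -1.4, 141.2]
ee_rot: [-0.002, 0.999, 0.046, -0.001]
ft_force: [0.4, -3.2, 4.0]
opening: -0.001
gripper_force: 2.3
```

Call:
{"name": "jog_arm", "arguments": {"steps": [[[0,0,0.4,0,0,0],[0,0,0.5,0,0,0],[0.04,0.7,0,0,0,0],[0.04,0.7,0,0,0,0],[0.04,0.7,0,0,0,0]]]}}

```text
time: 54.62
eef_pos: [676.3, 65.8, 166.9]
ee_rot: [-0.003, 0.999, 0.048, -0.002]
ft_force: [-0.3, 0.2, 0.1]
opening: -0.003
gripper_force: 0.0
```

Call:
{"name": "jog_arm", "arguments": {"steps": [[[0,0,0,0,0,0],[0,0,-0.4,0,0,0],[0,0,-0.15,0,0,0],[0,0,0,0,0,0]]]}}

```text
time: 55.12
eef_pos: [676.1, 61.4, 150.4]
ee_rot: [-0.002, 0.999, 0.046, -0.002]
ft_force: [-1.2, -0.1, -0.1]
opening: 0.002
gripper_force: 0.0
```

Call:
{"name": "jog_arm", "arguments": {"steps": [[[0,0,-0.15,0,0,0],[0,0,-0.1,0,0,0],[0,0,0,0,0,0]]]}}

```text
time: 55.5
eef_pos: [676.9, 61.6, 144.2]
ee_rot: [-0.002, 0.999, 0.046, -0.001]
ft_force: [0.3, -1.9, 3.4]
opening: -0.002
gripper_force: 1.6
```

Call:
{"name": "jog_arm", "arguments": {"steps": [[[0,0,-0.1,0,0,0],[0,0,0,0,0,0],[0,0,0,0,0,0]]]}}

```text
time: 55.88
eef_pos: [676.9, 61.7, 141.2]
ee_rot: [-0.002, 0.999, 0.046, -0.001]
ft_force: [0.2, -3.1, 4.4]
opening: 0.002
gripper_force: 2.3
```

Call:
{"name": "jog_arm", "arguments": {"steps": [[[0,0,0.5,0,0,0],[0,0,0.8,0,0,0],[0,0,0.8,0,0,0],[0,0,0.8,0,0,0],[0,0,0.8,0,0,0]]]}}

```text
time: 56.5
eef_pos: [676.6, 62.6, 254.0]
ee_rot: [-0.003, 0.999, 0.047, -0.001]
ft_force: [0.2, 0.3, -0.5]
opening: -0.005
gripper_force: 0.0
```

Call:
{"name": "jog_arm", "arguments": {"steps": [[[0.2,-0.9,0,0,0,0],[0.2,-0.9,0,0,0,0],[0.2,-0.9,0,0,0,0],[0.2,-0.9,0,0,0,0],[0.2,-0.9,0,0,0,0]]]}}

```text
time: 57.12
eef_pos: [706.8, -73.2, 253.2]
ee_rot: [-0.003, 0.999, 0.047, -0.001]
ft_force: [0.6, -0.3, -0.7]
opening: 0.003
gripper_force: 0.0
```

Call:
{"name": "jog_arm", "arguments": {"steps": [[[-0.2,-0.9,0,0,0,0],[-0.2,-0.9,0,0,0,0],[-0.2,-0.9,0,0,0,0],[-0.2,-0.9,0,0,0,0],[0,0,0,0,0,0]]]}}

```text
time: 57.75
eef_pos: [681.3, -183.8, 253.5]
ee_rot: [-0.002, 0.999, 0.044, -0.001]
ft_force: [-0.1, 0.1, -0.4]
opening: -0.004
gripper_force: 0.0
```

```bash
python3 s.py
python3 - <<'E'
from h import *
I={n:cam(n) for n in("top","side")}
for l,p0,z in(("mat",[461,12,1.72],0),("pan",[456,28,1.66],3)):
    for n in I:
        m=masks(l,n)
        if m: print(l,n,np.round(fit(l,[(I[n],m[0])],p0,z),3))
cv2.imwrite("pics/m.png",np.hstack([cv2.resize(I["top"]["color"][120:340,80:400],(480,330)),cv2.resize(I["side"]["color"][80:300,220:420],(300,330))]))
E
```

```text
t 57.75 j [-0.39  0.76  1.01  1.46 -0.66  1.29 -0.8 ] p [ 681.3 -183.8  253.5] z [-0.002  0.004 -1.   ] y [ 0.088 -0.996 -0.004] yaw -1.483 F [-0.1  0.1 -0.4] op -0.004 0.0
mat top [4.57828e+02 9.62000e+00 1.70700e+00 1.91000e-01]
pan top [449.295  23.587   1.687   0.636]
pan side [4.63299e+02 2.43710e+01 1.67500e+00 6.90000e-02]
```

View pics/m.png

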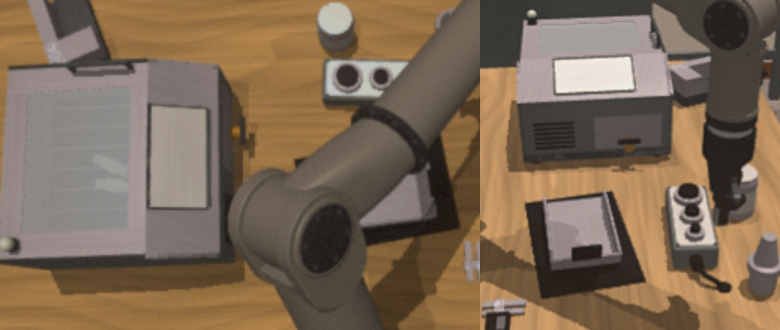

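The pan stands upright and empty on the mat, the flap is shut, all keys are up and the arm is clear. Handing in.

```bash
python3 -c "
from bench import robot
print(robot.close_job())"
```

```text
the job is handed in; nothing more can be done
None
```

I handed the job in at about 58 s, but no verdict came back. By my camera and force readings, all four valve bodies are in the washer with the flap shut, the keys were pressed in order (reset, pump, start), and the empty pan stands upright on its mat.

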